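# Build up the microscope filter module and load its sliders

## Task

Get the microscope's filter module ready: first lift the yellow dust cover out of the assembly nest and lay it flat in the grey tray. Then stack the module squarely and flat in the nest, in this order: the steel lens body lens up, every white spacer there is, and the red filter disc on top, red side up. Also slide every coloured filter slider that lies on the bench, nose first, fully home into the bay with the roof of its own colour (before or after the stack, as you like), and leave the two bottles and the mouse where they are.

Things in the scene. Friction and masses are not known exactly. Their poses are not given: they have to be found in the camera images.
- nest: fixed nest: blue base plate 110 x 110 x 10 mm, four L-shaped aluminium corners round a square pocket 58 x 58 mm (legs 6 mm thick, reaching 66 mm above the bench, then flared out to 74 mm). Each pocket side is open over its middle 38 mm: fingers can go down there beside a part. Origin: centre of the underside; x and y square to the pocket sides, z up
- nest_floor (a point): centre of the pocket floor, 10 mm above the nest's origin; axes as the nest
- dust_cover: loose yellow dust cover, a square plate 54 x 54 x 14 mm with a black grip bar on top (40 mm along its x, 12 mm thick in y, from 14 to 44 mm above the underside); starts sitting in the nest pocket. Origin: centre of the underside
- cover_tray: fixed open grey tray 130 x 130 x 28 mm, walls and floor 4 mm; origin: centre of the underside
- lens_body: lens body, a square steel block 54 x 54 x 22 mm with a dark lens in its upper face; origin: centre of the underside, z up out of the lens face
- spacer_a: white square spacer frame 54 x 54 x 14 mm with a 36 mm square opening; origin: centre of the underside. May be absent
- spacer_b: a second spacer, the same as spacer_a. May be absent
- filter_disc: filter disc: a round red disc 46 mm across and 7 mm thick on a square brass flange 54 x 54 x 11 mm (18 mm tall in all); origin: centre of the flange's underside, z up through the disc
- slider_red: red filter slider: a flat plate 80 (x) x 26 (y) x 8 mm with a white upright grip fin, 20 mm long in x, 10 mm thick in y, from 8 to 40 mm above the underside, its centre at x = -28 mm; the nose is the end at x = +40 mm. Origin: centre of the plate's underside. May be absent
- slider_red_nose (a point): middle of the nose end of the red slider's underside, 40 mm along its x from the origin
- bay_red: fixed bay with a red roof, 56 deep x 46 wide x 30 mm high; a level slot on the bench, 30 wide, 12 high, 48 mm deep, flares 10 mm long at the mouth. Origin: on the bench, middle of the mouth; x points into the slot, z up. A slider that is home has its nose at the slot's back, its origin at x = 8 mm, its fin just outside. Bays stand 56 mm apart
- slider_green: green filter slider: a flat plate 80 (x) x 26 (y) x 8 mm with a white upright grip fin, 20 mm long in x, 10 mm thick in y, from 8 to 40 mm above the underside, its centre at x = -28 mm; the nose is the end at x = +40 mm. Origin: centre of the plate's underside. May be absent
- slider_green_nose (a point): middle of the nose end of the green slider's underside, 40 mm along its x from the origin
- bay_green: fixed bay with a green roof, 56 deep x 46 wide x 30 mm high; a level slot on the bench, 30 wide, 12 high, 48 mm deep, flares 10 mm long at the mouth. Origin: on the bench, middle of the mouth; x points into the slot, z up. A slider that is home has its nose at the slot's back, its origin at x = 8 mm, its fin just outside. Bays stand 56 mm apart
- slider_blue: blue filter slider: a flat plate 80 (x) x 26 (y) x 8 mm with a white upright grip fin, 20 mm long in x, 10 mm thick in y, from 8 to 40 mm above the underside, its centre at x = -28 mm; the nose is the end at x = +40 mm. Origin: centre of the plate's underside. May be absent
- slider_blue_nose (a point): middle of the nose end of the blue slider's underside, 40 mm along its x from the origin
- bay_blue: fixed bay with a blue roof, 56 deep x 46 wide x 30 mm high; a level slot on the bench, 30 wide, 12 high, 48 mm deep, flares 10 mm long at the mouth. Origin: on the bench, middle of the mouth; x points into the slot, z up. A slider that is home has its nose at the slot's back, its origin at x = 8 mm, its fin just outside. Bays stand 56 mm apart
- oil_bottle: bystander: small amber bottle 32 mm across, 60 mm tall; origin: centre of its underside
- water_bottle: bystander: clear bottle with red cap, 64 mm across, 200 mm tall; origin: centre of its underside
- mouse: bystander: grey computer mouse, 96 x 58 mm, 32 mm high; origin: centre of its underside

How it is judged:
By the outcome, as a careful person would: the job done as asked, in the order asked, and still so for the second after the job is handed in, with the robot touching nothing.
Of slider_red, slider_green, slider_blue only 2 to 3 are there at a start; the rules pass over those that are not, and their reading is None.
Of spacer_a, spacer_b only 1 to 2 are there at a start; the rules pass over those that are not, and their reading is None.
At some moment in a run one of slider_red, slider_green, slider_blue, filter_disc may be knocked a few centimetres aside while the robot is not near it.
Once in a run the grip may slacken for a moment while it holds something.
It also fails if it takes over 210 s, if anything falls off the work surface, if the arm or the gripper's body presses on something with over 40 N, if the wrist force passes 120 N, or if a joint passes its speed limit or range.

## Robot

A 7-joint arm with a two-finger parallel gripper is mounted at the origin on the work surface. World frame = base frame: x ahead of the robot, y to its left, z up, the work surface at z = 0. Lengths are in m, angles in rad, forces in N, time in s.
With the tool pointing down it reaches from about 0.4 to 0.9 m from the base axis. Payload 5.5 kg.
Tool frame: the origin (TCP) lies at the very end of the fingers, on their centre line; the grasp point (between the pads) lies 19 mm behind it (robot.hold_point_z is the z of the grasp point in the tool frame, in m); z points along the fingers, y is the line along which they close (so a half turn about z gives the same grasp; the last joint's range is limited). The gripper opens to 85 mm and grips with 20 to 120 N. Pads are 22 mm wide; open, the fingers measure 114 mm over their backs; the gripper's body (76 mm by 85 mm) begins 54 mm behind the grasp point. The pads swing forward as they close: fully open they stand 13 mm farther back than shut.
Start: joints at [-0.986, 0.501, -0.427, 1.55, 0.221, 1.138, -0.21], TCP at [0.206, 0.617, 0.231] pointing down, gripper open.
Joint ranges: [-2.88, 2.88], [-0.31, 2.03], [-1.54, 1.56], [0.2, 2.42], [-1.41, 4.55], [0.19, 2.02], [-2.57, 2.57]. Speed limits (rad/s): [2.57, 2.57, 3.14, 3.14, 3.14, 3.14, 3.14].

## Interface

Orientations are given as a unit quaternion [w, x, y, z].
In Python, from workcell import robot gives the robot as it stands.
- The arm moves only by the tool carry_out, never from a script. Its argument "moves" is a list of rows, each a list of 3 entries, a list of its own where there are three numbers: the shift along the world's x, y, z scaled (see below), then the turn, a rotation vector about the world's x, y, z scaled (see below), then the closure, from -1 (fully open) to 1 (shut). A call has exactly 5 rows; each row shifts and turns the commanded pose from where the row before left it; what a row does not reach is not made up. The controller multiplies each number of a shift by 10 cm and each number of a turn by pi rad. A row lasts 1/12 s, in which the tool goes at most 41.7 mm and 7.16 degrees, less where a joint would pass 70% of its speed; a pose out of reach is approached as far as the arm can. A call with a number of a shift or a turn outside -1 to 1 is refused whole. A call with a gripper value outside its range is refused whole. The fingers move at their own pace and stop on an object; "squeeze" is the grip in N (left out, the last holds). Time passes only in rows, so rows that do not move let the fingers close, or fill a call up. It gives the time, the measured TCP pose, the force, the opening and the grip force at its end, in the units of the state.
- robot.get_state(): the state, without advancing time (a new reading comes with each control period).
- robot.capture(name): name is "side" or "top" or "wrist"; returns a dict with "pixels" (400x640x3 uint8, red, green, blue), "K" (3x3 intrinsics, pixels), "extrinsics" (4x4, takes a point from camera to world coordinates); the wrist camera has in their place "tool_from_camera" (4x4, takes a point from camera to tool coordinates, whose origin is the TCP and whose axes are the flange's). Camera axes: x right, y down, z forward; pixel columns grow to the right and rows downward; lengths in m; the calibration is good to about 2 mm. A picture is of the moment at which its call begins: read the wrist's pose just before it. There is no depth.
- robot.job_done(): hands the job in; it is judged then, once.
The state is a dict: "t": time; "joints": joint angles; "joint_vel": joint speeds; "effort": joint torques, N m; "position": TCP position; "orientation": TCP orientation; "force": force on the tool from outside, world axes, zero at the start; "torque": the same for the moment, N m; "finger_gap": finger opening in m; "finger_force": force on a finger pad.
Only numpy, scipy, OpenCV 4.12 (cv2) and the standard library are available. Lean on these libraries where they do the work, as an engineer would, in place of code of your own. Each camera call takes 0.05 s, during which the arm holds its last target. There are 200 camera calls.

## Working session

There is one attempt and no reset: what is moved stays moved. The work goes in short steps, Python scripts to look and compute and a tool call to move; the robot and the scene stay as the last step left them, time stands still between calls to the robot, and variables do not carry over. Pictures are saved under pics/ and viewed, at most 14 in all, crops included, and the job is handed in when it is done.

Besides the shell and the picture viewer there is one more tool, called after ">>>" as a command line: name --argument value ..., lists and objects as JSON in quotes. carry_out: Moves the arm, as the interface text tells. Its arguments: {"type":"object","properties":{"moves":{"type":"array"},"squeeze":{"type":"number"}},"required":["moves"]}

```bash
ls; mkdir -p pics; python3 - <<'E'
from workcell import robot
import cv2, numpy as np
s=robot.get_state(); print(s, robot.hold_point_z)
for n in ["side","top","wrist"]:
    c=robot.capture(n); cv2.imwrite(f"pics/{n}0.png",c["pixels"][:,:,::-1])
    print(n,c["K"],c.get("extrinsics",c.get("tool_from_camera")))
E
```

```text
pics
{'t': 0.0, 'joints': array([-0.98578986,  0.50186421, -0.42680083,  1.55146527,  0.22078038,
        1.13828812, -0.21031141]), 'joint_vel': array([ 8.10823839e-05,  1.66672265e-03, -1.01024210e-03, -2.15507097e-05,
        5.13783497e-04, -1.30476768e-03, -3.62496498e-04]), 'effort': array([-4.58550730e-04, -5.69538188e+01, -5.81642255e+00, -2.80929422e+01,
        1.05780072e-02,  1.20413207e-02,  1.58367772e-06]), 'position': array([0.20538941, 0.61595748, 0.23024358]), 'orientation': array([-2.03568416e-04,  1.60186712e-01,  9.87086241e-01, -9.64199905e-04]), 'force': array([-0.60120786,  0.44316024,  0.55263063]), 'torque': array([ 0.0287081 , -0.043023  , -0.02709226]), 'finger_force': 0.0, 'finger_gap': 0.08503370887328511} -0.0187
side [[421.60789489   0.         321.51957472]
 [  0.         421.60789489 201.72678585]
 [  0.           0.           1.        ]] [[ 0.99570473 -0.05082702  0.07738674  0.44555707]
 [-0.092572   -0.56086188  0.82271768 -0.79439829]
 [ 0.00158699 -0.82634773 -0.56315799  0.60156215]
 [ 0.          0.          0.          1.        ]]
top [[405.02089111   0.         328.8344393 ]
 [  0.         405.02089111 193.99342559]
 [  0.           0.           1.        ]] [[ 0.02341006 -0.99579064  0.08861694  0.44915487]
 [-0.99951176 -0.0251477  -0.01854285  0.04935763]
 [ 0.0206933  -0.08813959 -0.99589317  1.09586024]
 [ 0.          0.          0.          1.        ]]
wrist [[291.64683328   0.         320.05204985]
 [  0.         291.64683328 197.56333676]
 [  0.           0.           1.        ]] [[ 3.08074173e-04 -9.58763209e-01 -2.84205937e-01  7.14630334e-02]
 [ 9.99999940e-01  3.40599450e-04 -6.50235052e-05 -5.08225548e-05]
 [ 1.59142530e-04 -2.84205900e-01  9.58763256e-01 -1.41733845e-01]
 [ 0.00000000e+00  0.00000000e+00  0.00000000e+00  1.00000000e+00]]
```

```bash
python3 - <<'E'
import cv2
for n in ["side","top"]:
    i=cv2.imread(f"pics/{n}0.png"); cv2.imwrite(f"pics/{n}0b.png",cv2.resize(i,(800,500),interpolation=cv2.INTER_CUBIC))
E
```

```text
(no output)
```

View pics/top0.png

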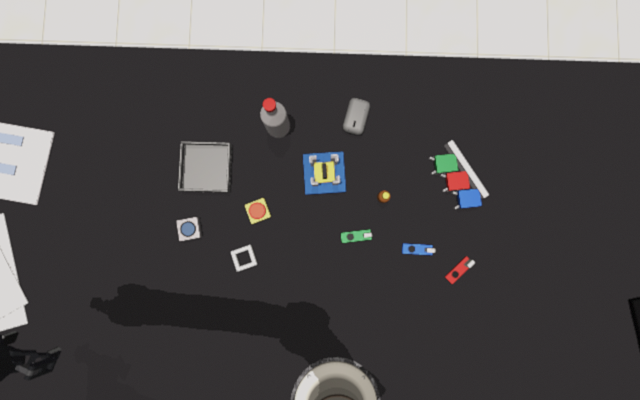

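View pics/side0.png

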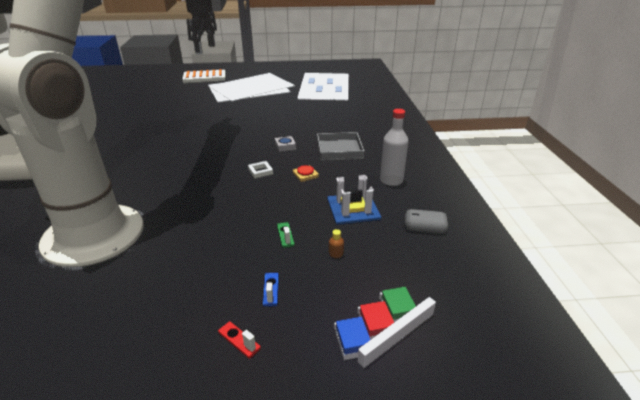

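The top view shows the tray (205,167), lens body (188,229), disc (257,211), one spacer (244,258), nest with cover (324,172) and bays (446–470,163–199). The green, blue and red sliders are at (356,237), (418,250) and (460,270). I'll enlarge both views.

```bash
python3 - <<'E'
import cv2
t=cv2.imread("pics/top0.png"); s=cv2.imread("pics/side0.png")
def crop(i,x,y,n): cv2.imwrite(f"pics/{n}.png",cv2.resize(i[y:y+150,x:x+200],(800,600),interpolation=cv2.INTER_CUBIC))
crop(t,160,130,"tA");crop(t,320,130,"tB");crop(s,240,120,"sA");crop(s,210,215,"sB")
E
```

```text
(no output)
```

View pics/tA.png

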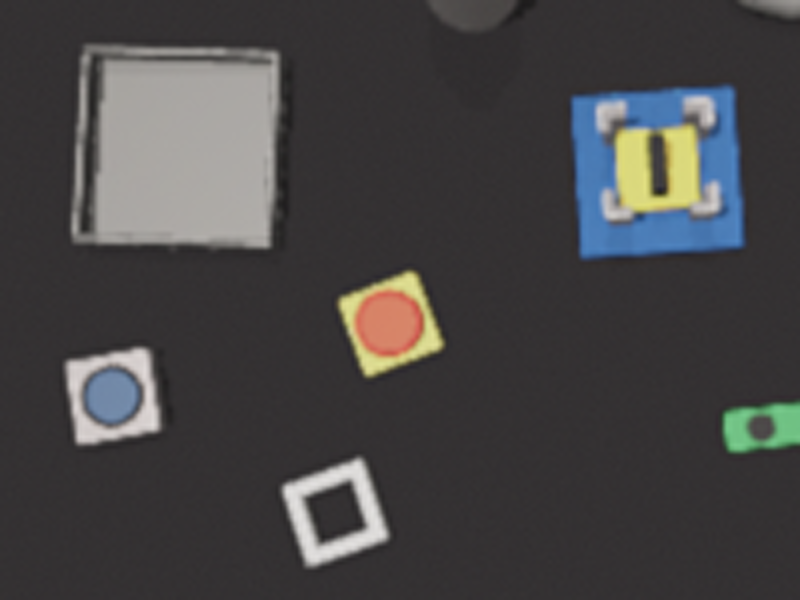

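View pics/tB.png

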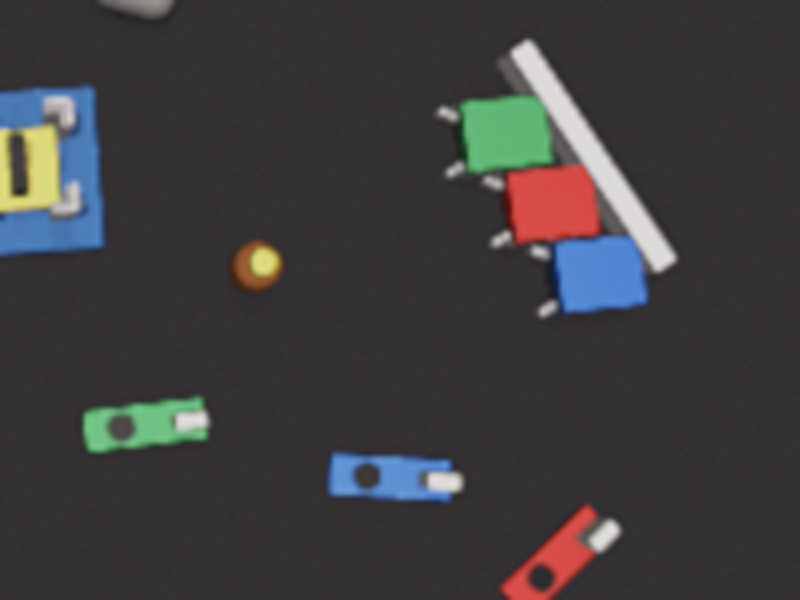

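View pics/sA.png

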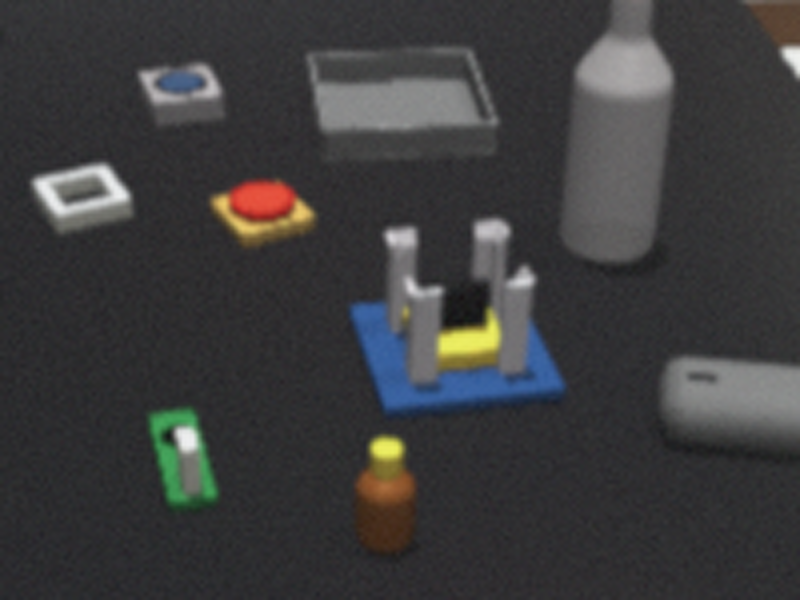

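View pics/sB.png

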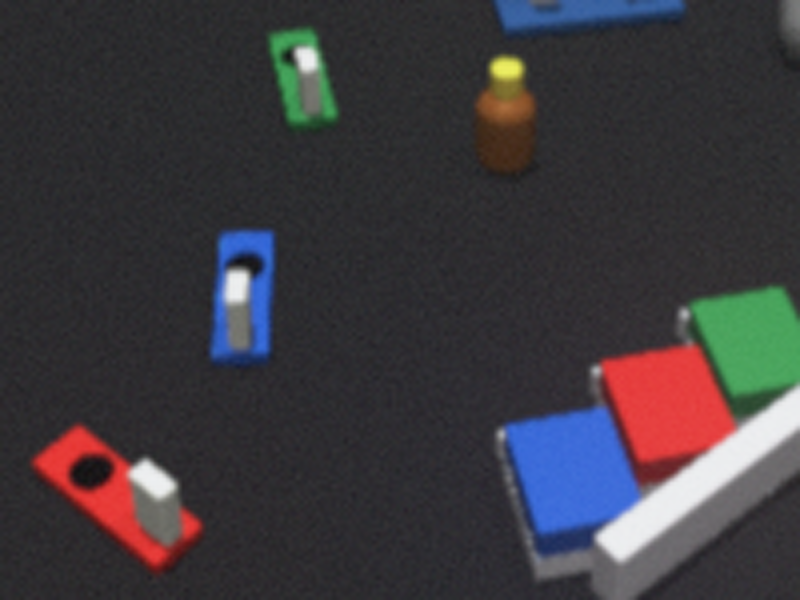

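The crops show clear corners: lens (66,362)…(77,445), spacer (282,487)…(311,567), flange (339,298)…(369,377), nest plate (572,97)…(582,258). The bay mouths face image left and the slider noses also point left, so each slider needs roughly a half turn.

```bash
cat > h.py <<'E'
import numpy as np, cv2
from scipy.spatial.transform import Rotation as R
CT=(np.array([[405.02089,0,328.83444],[0,405.02089,193.99343],[0,0,1]]),np.array([[0.02341006,-0.99579064,0.08861694,0.44915487],[-0.99951176,-0.0251477,-0.01854285,0.04935763],[0.0206933,-0.08813959,-0.99589317,1.09586024],[0,0,0,1]]))
CS=(np.array([[421.60789,0,321.519575],[0,421.60789,201.72679],[0,0,1]]),np.array([[0.99570473,-0.05082702,0.07738674,0.44555707],[-0.092572,-0.56086188,0.82271768,-0.79439829],[0.00158699,-0.82634773,-0.56315799,0.60156215],[0,0,0,1]]))
def ray(c,p):
    K,E=c; d=E[:3,:3]@np.linalg.solve(K,[p[0],p[1],1]); return E[:3,3],d/np.linalg.norm(d)
def plane(c,p,z):
    o,d=ray(c,p); return o+d*(z-o[2])/d[2]
def tri(rays):
    A=sum(np.eye(3)-np.outer(d,d) for o,d in rays); b=sum((np.eye(3)-np.outer(d,d))@o for o,d in rays); x=np.linalg.solve(A,b)
    return x,max(np.linalg.norm(np.cross(d,x-o)) for o,d in rays)
def proj(c,P):
    K,E=c; q=K@(E[:3,:3].T@(np.asarray(P)-E[:3,3])); return q[:2]/q[2]
def wristcam(robot):
    s=robot.get_state(); c=robot.capture("wrist"); T=np.eye(4); w,x,y,z=s["orientation"]
    T[:3,:3]=R.from_quat([x,y,z,w]).as_matrix(); T[:3,3]=s["position"]; return c["pixels"],(c["K"],T@c["tool_from_camera"])
def un(off,pts,k=4): return (np.array(pts,float)+.5)/k-.5+off
def rect(c,off,pts,z,name,k=4):
    P=np.array([plane(c,p,z) for p in un(off,pts,k)]); e=P-np.roll(P,-1,0)
    a=np.degrees([np.arctan2(v[1],v[0])%180 for v in e]).round(1)
    print(name,P[:,:2].mean(0).round(4),"z",z,"edges mm",(1e3*np.linalg.norm(e,axis=1)).round(1),"ang",a); return P
E
cat > m.py <<'E'
from h import *
A=(160,130);B=(320,130);a=(240,120);b=(210,215)
rect(CT,A,[(85,46),(279,51),(271,248),(73,243)],.028,"tray")
rect(CT,A,[(66,362),(148,348),(160,432),(77,445)],.022,"lens")
rect(CT,A,[(339,298),(417,271),(443,347),(369,377)],.011,"disc")
rect(CT,A,[(282,487),(363,459),(388,540),(311,567)],.014,"spacer")
rect(CT,A,[(572,97),(734,87),(743,246),(582,258)],.01,"nest")
rect(CT,B,[(84,410),(203,398),(208,438),(90,452)],.008,"sgreen")
rect(CT,B,[(331,453),(452,461),(450,500),(330,494)],.008,"sblue")
rect(CT,B,[(462,102),(539,96),(553,165),(470,173)],.03,"bgreen")
rect(CT,B,[(507,174),(586,167),(600,236),(515,243)],.03,"bred")
rect(CT,B,[(554,244),(632,237),(647,304),(563,312)],.03,"bblue")
def t(n,oa,pa,ob,pb):
    x,e=tri([ray(CT,un(oa,[pa])[0]),ray(CS,un(ob,[pb])[0])]); print(n,x.round(4),"err",round(e,4))
t("disc top",A,(390,323),a,(262,200)); t("lens",A,(112,396),a,(180,82))
t("spacer top",A,(335,513),a,(82,193)); t("bar top",A,(657,164),a,(467,286))
t("gfin",B,(193,421),a,(187,433)); t("bfin",B,(446,482),b,(238,282)); t("rfin",B,(604,534),b,(153,475))
t("bay blue corner",B,(554,244),b,(603,408)); t("bay red corner",B,(507,174),b,(697,346))
t("gbay corner",B,(462,102),b,(783,288)); t("tray corner",A,(85,46),a,(473,48)); t("tray c2",A,(271,248),a,(325,135))
for n,m in (("lens corner",((66,362),(138,70))),):pass
E
python3 m.py
```

```text
tray [0.6095 0.3618] z 0.028 edges mm [128.4 131.8 129.6 131.6] ang [9.01000e+01 3.00000e-01 1.02232e+04 1.79800e+02]
lens [0.4438 0.3971] z 0.022 edges mm [54.  55.8 54.3 54.9] ang [  101.2    11.  10233.5 10143.9]
disc [0.4969 0.2182] z 0.011 edges mm [54.8 53.9 52.8 56.6] ang [  110.7    20.8 10246.8 10156.2]
spacer [0.3708 0.2496] z 0.014 edges mm [55.9 55.7 53.  55.8] ang [  110.4    19.4 10243.8 10155.6]
nest [0.6037 0.0433] z 0.01 edges mm [110.2 108.7 108.7 109.8] ang [9.51000e+01 4.40000e+00 1.02290e+04 1.01384e+04]
sgreen [ 0.4357 -0.0468] z 0.008 edges mm [80.3 26.8 79.6 28.2] ang [9.71000e+01 8.00000e+00 1.02313e+04 1.01426e+04]
sblue [ 0.4045 -0.2112] z 0.008 edges mm [81.5 26.  80.6 27.2] ang [   87.6 10310.3 10221.7   179. ]
bgreen [ 0.6349 -0.2825] z 0.03 edges mm [52.2 47.4 56.2 48.2] ang [   96.     11.2 10230.3 10139.7]
bred [ 0.5878 -0.3132] z 0.03 edges mm [53.5 47.  57.3 46.5] ang [   96.6    11.1 10229.4 10139.7]
bblue [ 0.5423 -0.3445] z 0.03 edges mm [52.7 45.5 56.6 45.5] ang [   96.6    12.2 10230.  10140.5]
disc top [0.4959 0.2184 0.0185] err 0.0007
lens [0.4434 0.397  0.0239] err 0.0008
spacer top [0.3705 0.2507 0.0121] err 0.0003
bar top [0.6054 0.044  0.0531] err 0.0029
gfin [ 0.4383 -0.0737  0.0449] err 0.0007
bfin [ 0.4029 -0.2388  0.0432] err 0.0006
rfin [ 0.3707 -0.3422  0.0419] err 0.0017
bay blue corner [ 0.56   -0.3144  0.0295] err 0.0017
bay red corner [ 0.6071 -0.2832  0.0292] err 0.0009
gbay corner [ 0.6545 -0.2526  0.0302] err 0.0011
tray corner [0.6756 0.4254 0.0297] err 0.0006
tray c2 [0.545  0.2976 0.025 ] err 0.0011
```

>>> carry_out --moves '[[[0.2,-0.286,-0.02],[0,0,0.00644],-1],[[0.2,-0.286,-0.02],[0,0,0.00644],-1],[[0.2,-0.286,-0.02],[0,0,0.00644],-1],[[0.2,-0.286,-0.02],[0,0,0.00644],-1],[[0.2,-0.286,-0.02],[0,0,0.00644],-1]]'

```text
t: 0.57
position: [0.3061, 0.472, 0.2209]
orientation: [-0.0, 0.109, 0.994, -0.0]
force: [0.3, 0.5, -0.5]
finger_gap: 0.0852
finger_force: 0.0
```

>>> carry_out --moves '[[[0.2,-0.286,-0.02],[0,0,0.00644],-1],[[0.2,-0.286,-0.02],[0,0,0.00644],-1],[[0.2,-0.286,-0.02],[0,0,0.00644],-1],[[0.2,-0.286,-0.02],[0,0,0.00644],-1],[[0.2,-0.286,-0.02],[0,0,0.00644],-1]]'

```text
t: 0.98
position: [0.4061, 0.329, 0.2111]
orientation: [-0.0, 0.059, 0.998, -0.0]
force: [0.2, -0.9, 0.2]
finger_gap: 0.0854
finger_force: 0.0
```

>>> carry_out --moves '[[[0.2,-0.286,-0.02],[0,0,0.00644],-1],[[0.2,-0.286,-0.02],[0,0,0.00644],-1],[[0.2,-0.286,-0.02],[0,0,0.00644],-1],[[0.2,-0.286,-0.02],[0,0,0.00644],-1],[[0.2,-0.286,-0.02],[0,0,0.00644],-1]]'

```text
t: 1.4
position: [0.5061, 0.186, 0.2011]
orientation: [-0.0, 0.009, 1.0, -0.0]
force: [0.2, 0.7, -0.1]
finger_gap: 0.0853
finger_force: 0.0
```

>>> carry_out --moves '[[[0.2,-0.286,-0.02],[0,0,0.00644],0.2],[[0.2,-0.286,-0.02],[0,0,0.00644],0.2],[[0.2,-0.286,-0.02],[0,0,0.00644],0.2],[[0.2,-0.286,-0.02],[0,0,0.00644],0.2],[[0.2,-0.286,-0.02],[0,0,0.00644],0.2]]' --squeeze 50

```text
t: 1.82
position: [0.6061, 0.0431, 0.191]
orientation: [-0.0, -0.042, 0.999, -0.0]
force: [0.2, 0.3, 1.0]
finger_gap: 0.0343
finger_force: 0.0
```

```bash
python3 - <<'E'
from h import *
from workcell import robot
im,c=wristcam(robot); s=robot.get_state(); print(s["joints"].round(3))
np.savez("w1.npz",K=c[0],E=c[1]); cv2.imwrite("pics/w1.png",im[:,:,::-1])
print([proj(c,p).round(1) for p in ([.6037,.0433,.01],[.6,.04,.054])])
u,v=proj(c,[.6037,.0433,.01]); x0,y0=int(u)-100,max(0,min(250,int(v)-75)); print(x0,y0)
cv2.imwrite("pics/w1c.png",cv2.resize(im[y0:y0+150,x0:x0+200,::-1],(800,600),interpolation=cv2.INTER_CUBIC))
E
```

```text
[ 0.079  0.449 -0.238  1.7    0.128  1.006  1.442]
[array([320.8, 175.2]), array([317.9, 180.6])]
220 100
```

View pics/w1c.png

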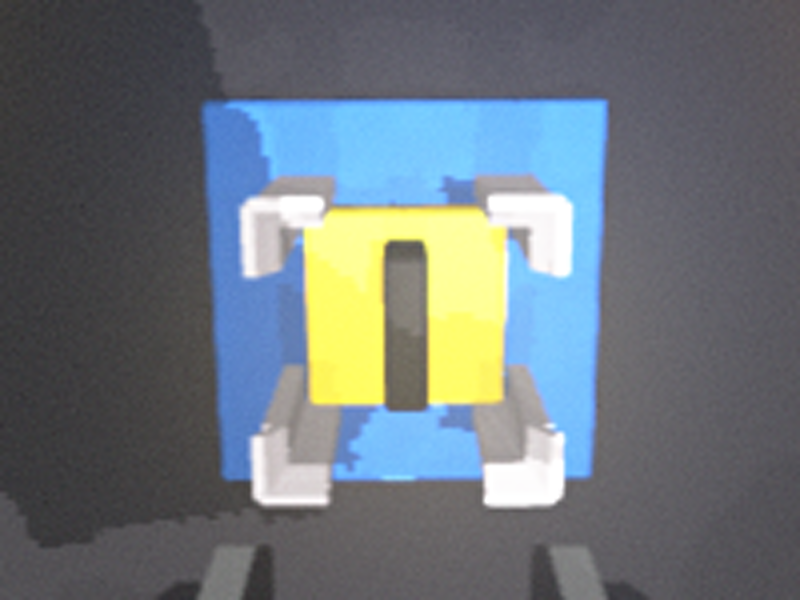

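The nest with the cover is in the wrist view: plate corners (204,100), (607,100), (592,478), (222,478), and the bar top between (386,410) and (428,240).

```bash
sed -i 's/np.degrees(\[np.arctan2(v\[1\],v\[0\])%180 for v in e\])/(np.degrees(np.arctan2(e[:,1],e[:,0]))%90)/' h.py; python3 m.py | head -10|cut -c1-150; python3 - <<'E'
from h import *
d=np.load("w1.npz"); c=(d["K"],d["E"]); o=(220,100)
rect(c,o,[(204,100),(607,100),(592,478),(222,478)],.01,"nest")
rect(c,o,[(303,207),(507,207),(504,404),(309,404)],.024,"cover plate")
rect(c,o,[(386,240),(426,240),(428,410),(386,410)],.054,"bar")
P=rect(c,o,[(243,199),(570,197),(562,503),(254,504)],.07,"posts flare outer")
E
```

```text
tray [0.6095 0.3618] z 0.028 edges mm [128.4 131.8 129.6 131.6] ang [ 0.1  0.3 90.  89.8]
lens [0.4438 0.3971] z 0.022 edges mm [54.  55.8 54.3 54.9] ang [11.2 11.  10.3 10.7]
disc [0.4969 0.2182] z 0.011 edges mm [54.8 53.9 52.8 56.6] ang [20.7 20.8 23.6 22.9]
spacer [0.3708 0.2496] z 0.014 edges mm [55.9 55.7 53.  55.8] ang [20.4 19.4 20.5 22.4]
nest [0.6037 0.0433] z 0.01 edges mm [110.2 108.7 108.7 109.8] ang [5.1 4.4 5.7 5.2]
sgreen [ 0.4357 -0.0468] z 0.008 edges mm [80.3 26.8 79.6 28.2] ang [7.1 8.  8.  9.4]
sblue [ 0.4045 -0.2112] z 0.008 edges mm [81.5 26.  80.6 27.2] ang [87.6 87.1 88.4 89. ]
bgreen [ 0.6349 -0.2825] z 0.03 edges mm [52.2 47.4 56.2 48.2] ang [ 6.  11.2  7.   6.4]
bred [ 0.5878 -0.3132] z 0.03 edges mm [53.5 47.  57.3 46.5] ang [ 6.6 11.1  6.1  6.5]
bblue [ 0.5423 -0.3445] z 0.03 edges mm [52.7 45.5 56.6 45.5] ang [ 6.6 12.2  6.8  7.3]
nest [0.6024 0.0437] z 0.01 edges mm [108.3 108.3 109.1 108.3] ang [4.8 5.3 4.8 4.9]
cover plate [0.6023 0.0435] z 0.024 edges mm [53.8 54.3 54.  54.3] ang [4.8 5.4 4.8 5.2]
bar [0.6004 0.0434] z 0.054 edges mm [ 9.6 42.7 10.5 42.7] ang [4.8 5.8 4.8 4.6]
posts flare outer [0.6037 0.0438] z 0.07 edges mm [73.2 73.5 74.5 73.3] ang [5.2 5.7 5.  4.7]
```

>>> carry_out --moves '[[[-0.03,0.005,-0.35],[0,0,0.001],0.2],[[0,0,-0.4],[0,0,0],0.2],[[0,0,-0.4],[0,0,0],0.2],[[0,0,-0.3],[0,0,0],0.2],[[0,0,-0.15],[0,0,0],0.2]]'

```text
t: 2.28
position: [0.5988, 0.0449, 0.0266]
orientation: [-0.004, -0.043, 0.999, -0.0]
force: [-0.1, 0.9, -0.5]
finger_gap: 0.0343
finger_force: 0.0
```

>>> carry_out --moves '[[[0,0,0],[0,0,0],1],[[0,0,0],[0,0,0],1],[[0,0,0],[0,0,0],1],[[0,0,0],[0,0,0],1],[[0,0,0],[0,0,0],1]]' --squeeze 60

```text
t: 2.7
position: [0.6025, 0.0453, 0.0325]
orientation: [0.0, -0.043, 0.999, -0.0]
force: [-3.3, 0.1, -0.1]
finger_gap: 0.0106
finger_force: 62.5
```

>>> carry_out --moves '[[[0,0,0.1],[0,0,0],1],[[0,0,0.2],[0,0,0],1],[[0,0,0.3],[0,0,0],1],[[0,0,0.3],[0,0,0],1],[[0,0,0],[0,0,0],1]]'

```text
t: 3.12
position: [0.6086, 0.0459, 0.1298]
orientation: [0.007, -0.043, 0.999, 0.0]
force: [1.9, -0.7, 0.6]
finger_gap: 0.0106
finger_force: 62.6
```

>>> carry_out --moves '[[[-0.14,0.3,0],[0,0,-0.0028],1],[[-0.14,0.32,0],[0,0,-0.0028],1],[[-0.14,0.32,0],[0,0,-0.0028],1],[[0,0.32,0],[0,0,-0.0028],1],[[0,0.32,0],[0,0,-0.0028],1]]'

```text
t: 3.53
position: [0.5609, 0.2049, 0.1233]
orientation: [0.002, -0.021, 1.0, 0.0]
force: [0.6, -0.7, -0.1]
finger_gap: 0.0104
finger_force: 62.5
```

>>> carry_out --moves '[[[0,0.32,0],[0,0,-0.0028],1],[[0,0.32,0],[0,0,-0.0028],1],[[0.14,0.32,0],[0,0,-0.0028],1],[[0.14,0.32,0],[0,0,-0.0028],1],[[0.2,0.32,0],[0,0,-0.0028],1]]'

```text
t: 3.95
position: [0.6088, 0.3659, 0.1234]
orientation: [0.001, 0.001, 1.0, 0.001]
force: [1.5, -0.4, -0.3]
finger_gap: 0.011
finger_force: 62.5
```

>>> carry_out --moves '[[[0,0,0],[0,0,0],1],[[0,0,-0.3],[0,0,0],1],[[0,0,-0.3],[0,0,0],1],[[0,0,-0.2],[0,0,0],1],[[0,0,-0.1],[0,0,0],1]]'

```text
t: 4.37
position: [0.6076, 0.362, 0.0291]
orientation: [-0.001, 0.001, 1.0, -0.001]
force: [-0.8, -0.4, -1.5]
finger_gap: 0.0107
finger_force: 62.5
```

>>> carry_out --moves '[[[0,0,-0.03],[0,0,0],1],[[0,0,-0.02],[0,0,0],1],[[0,0,0],[0,0,0],1],[[0,0,0],[0,0,0],1],[[0,0,0],[0,0,0],1]]'

```text
t: 4.78
position: [0.6097, 0.3638, 0.0283]
orientation: [0.001, 0.001, 1.0, 0.001]
force: [0.8, -0.0, 0.3]
finger_gap: 0.011
finger_force: 62.5
```

>>> carry_out --moves '[[[0,0,-0.02],[0,0,0],1],[[0,0,-0.01],[0,0,0],1],[[0,0,-0.01],[0,0,0],1],[[0,0,0],[0,0,0],1],[[0,0,0],[0,0,0],1]]'

```text
t: 5.2
position: [0.6093, 0.3635, 0.0243]
orientation: [0.001, 0.001, 1.0, 0.0]
force: [-1.6, -1.6, 9.1]
finger_gap: 0.0106
finger_force: 64.0
```

>>> carry_out --moves '[[[0,0,0.02],[0,0,0],0.2],[[0,0,0],[0,0,0],0.2],[[0,0,0],[0,0,0],0.2],[[0,0,0],[0,0,0],0.2],[[0,0,0.1],[0,0,0],0.2]]'

```text
t: 5.62
position: [0.6068, 0.362, 0.032]
orientation: [-0.002, 0.001, 1.0, -0.001]
force: [-0.2, -0.7, -1.1]
finger_gap: 0.0342
finger_force: 0.0
```

>>> carry_out --moves '[[[0,0,0.3],[0,0,0],0.2],[[0,0,0.35],[0,0,0],0.2],[[0,0,0.35],[0,0,0],-1],[[-0.2,0.05,0.35],[0,0,0.006],-1],[[-0.35,0.05,0.2],[0,0,0.012],-1]]'

```text
t: 6.03
position: [0.5588, 0.3723, 0.1944]
orientation: [0.004, -0.025, 1.0, 0.001]
force: [0.9, 0.4, 1.6]
finger_gap: 0.0692
finger_force: 0.0
```

>>> carry_out --moves '[[[-0.35,0.06,0],[0,0,0.012],-1],[[-0.35,0.08,0],[0,0,0.012],-1],[[-0.35,0.1,0],[0,0,0.012],-1],[[0,0,0],[0,0,0.006],-1],[[0,0,0],[0,0,0],-1]]'

```text
t: 6.45
position: [0.4459, 0.3989, 0.1905]
orientation: [0.0, -0.096, 0.995, 0.0]
force: [0.6, 0.5, -0.2]
finger_gap: 0.0851
finger_force: 0.0
```

```bash
cat >> h.py <<'E'
def seg(im,c,guess,z,lo,name,hi=(255,255,255),rad=.06,hsv=False,pic=None):
    """largest blob near guess; minAreaRect corners -> world at height z"""
    I=cv2.cvtColor(im,cv2.COLOR_RGB2HSV) if hsv else im
    k=4; u,v=proj(c,[guess[0],guess[1],z]); x0,y0=max(0,int(u)-90),max(0,int(v)-90); x1,y1=x0+180,y0+180
    J=cv2.resize(I[y0:y1,x0:x1],None,fx=k,fy=k,interpolation=cv2.INTER_LINEAR)
    m=cv2.inRange(J,np.array(lo),np.array(hi)); m=cv2.morphologyEx(m,cv2.MORPH_OPEN,np.ones((7,7)))
    cs,_=cv2.findContours(m,cv2.RETR_EXTERNAL,cv2.CHAIN_APPROX_NONE); cs=[q for q in cs if cv2.contourArea(q)>300]
    if not cs: print(name,"none"); return None
    def dist(q): M=cv2.moments(q); p=un((x0,y0),[(M["m10"]/M["m00"],M["m01"]/M["m00"])],k)[0]; return np.linalg.norm(plane(c,p,z)[:2]-guess[:2])
    q=max([q for q in cs if dist(q)<rad] or cs,key=cv2.contourArea)
    # rectangle fitted in the world plane, from the hull
    P=np.array([plane(c,p,z)[:2] for p in un((x0,y0),cv2.convexHull(q)[:,0],k)])
    (cx,cy),(w,h),a=cv2.minAreaRect((P*1e4).astype(np.float32))
    print(name,"centre",np.round([cx/1e4,cy/1e4],4),"size mm",np.round([w/10,h/10],1),"ang",round(a,1),"z",z)
    if pic: cv2.drawContours(J,[q],-1,(255,0,255),1); cv2.imwrite(pic,cv2.cvtColor(J,cv2.COLOR_HSV2BGR) if hsv else J[:,:,::-1])
    return cx/1e4,cy/1e4,a
E
python3 - <<'E'
from h import *
from workcell import robot
im,c=wristcam(robot); s=robot.get_state(); print(s["joints"].round(3),s["position"].round(4),s["orientation"].round(4))
cv2.imwrite("pics/w2.png",im[:,:,::-1]); np.savez("w2.npz",K=c[0],E=c[1])
u=proj(c,[.444,.397,.022]); print(u, im[int(u[1])-30:int(u[1])+31:10,int(u[0])-40:int(u[0])+41:10].mean(2).round())
for t in (110,130,150): seg(im,c,(.444,.397),.022,(t,t,t),f"lens{t}",pic="pics/w2s.png")
E
```

```text
[-0.506  0.441 -0.344  1.726  0.172  1.003  0.847] [0.4482 0.3977 0.1903] [ 6.000e-04 -9.390e-02  9.956e-01  2.000e-04]
[319.00617888 177.6077369 ] [[ 88.  86.  82.  82.  82.  82.  83.  91.  89.]
 [ 58.  64. 255. 255. 255. 255. 255.  87.  90.]
 [ 63.  68. 228. 215. 215. 218. 255.  89.  85.]
 [ 62.  66. 226. 141. 142. 137. 183.  69.  90.]
 [ 64.  67. 223. 139. 135. 137. 221.  66.  85.]
 [ 67.  66. 227. 223. 224. 253. 218.  90.  87.]
 [ 66.  67.  66.  85.  89.  87.  85.  87.  86.]]
lens110 centre [0.4427 0.3973] size mm [56.  55.1] ang 11.9 z 0.022
lens130 centre [0.443  0.3974] size mm [54.9 54.9] ang 12.0 z 0.022
lens150 centre [0.443  0.3974] size mm [54.5 54.4] ang 12.2 z 0.022
```

>>> carry_out --moves '[[[-0.052,-0.004,-0.3],[0,0,0.0044],-1],[[0,0,-0.4],[0,0,0],-1],[[0,0,-0.4],[0,0,0],-1],[[0,0,-0.4],[0,0,0],-1],[[0,0,-0.3],[0,0,0],-1]]'

```text
t: 6.92
position: [0.4446, 0.3944, 0.0061]
orientation: [-0.0, -0.098, 0.995, -0.001]
force: [-0.7, -2.1, -0.2]
finger_gap: 0.0853
finger_force: 0.0
```

>>> carry_out --moves '[[[0,0,-0.08],[0,0,0],-1],[[0,0,0],[0,0,0],-1],[[0,0,0],[0,0,0],1],[[0,0,0],[0,0,0],1],[[0,0,0],[0,0,0],1]]' --squeeze 80

```text
t: 7.33
position: [0.4454, 0.3983, 0.0043]
orientation: [0.002, -0.1, 0.995, 0.001]
force: [-10.0, -10.4, 25.1]
finger_gap: 0.0521
finger_force: 80.3
```

>>> carry_out --moves '[[[0,0,0],[0,0,0],1],[[0,0,0],[0,0,0],1],[[0,0,0],[0,0,0],1],[[0,0,0],[0,0,0],1],[[0,0,0],[0,0,0],1]]'

```text
t: 7.75
position: [0.4454, 0.3985, 0.0044]
orientation: [0.002, -0.1, 0.995, 0.002]
force: [0.1, 0.1, 7.1]
finger_gap: 0.0524
finger_force: 85.3
```

>>> carry_out --moves '[[[0,0,0.1],[0,0,0],1],[[0,0,0.3],[0,0,0],1],[[0,0,0.4],[0,0,0],1],[[0,0,0.4],[0,0,0],1],[[0,0,0.1],[0,0,0],1]]'

```text
t: 8.17
position: [0.4461, 0.3998, 0.1392]
orientation: [0.004, -0.1, 0.995, 0.003]
force: [1.4, 1.4, -0.5]
finger_gap: 0.0519
finger_force: 84.5
```

>>> carry_out --moves '[[[0.146,-0.322,0],[0,0,-0.0033],1],[[0.146,-0.322,0],[0,0,-0.0033],1],[[0.146,-0.322,0],[0,0,-0.0033],1],[[0.146,-0.322,0],[0,0,-0.0033],1],[[0.146,-0.322,0],[0,0,-0.0033],1]]'

```text
t: 8.58
position: [0.5166, 0.234, 0.1322]
orientation: [0.0, -0.074, 0.997, -0.0]
force: [0.3, 0.9, -2.2]
finger_gap: 0.0518
finger_force: 84.3
```

>>> carry_out --moves '[[[0.146,-0.322,0],[0,0,-0.0033],1],[[0.146,-0.322,0],[0,0,-0.0033],1],[[0.146,-0.322,0],[0,0,-0.0033],1],[[0.146,-0.322,0],[0,0,-0.0033],1],[[0.146,-0.322,0],[0,0,-0.0033],1]]'

```text
t: 9.0
position: [0.5896, 0.073, 0.1321]
orientation: [0.0, -0.048, 0.999, -0.0]
force: [0.2, 0.2, -1.4]
finger_gap: 0.0522
finger_force: 84.3
```

>>> carry_out --moves '[[[0.142,-0.322,0],[0,0,-0.0033],1],[[0,0,0],[0,0,0],1],[[0,0,0],[0,0,0],1],[[0,0,0],[0,0,0],1],[[0,0,0],[0,0,0],1]]'

```text
t: 9.42
position: [0.6029, 0.0444, 0.1316]
orientation: [-0.0, -0.044, 0.999, 0.001]
force: [1.0, 1.3, -2.0]
finger_gap: 0.0522
finger_force: 84.4
```

```bash
python3 - <<'E'
from h import *
from workcell import robot
im,c=wristcam(robot); s=robot.get_state(); print(s["joints"].round(3),s["position"].round(4),s["orientation"].round(4))
cv2.imwrite("pics/w3.png",im[:,:,::-1]); np.savez("w3.npz",K=c[0],E=c[1])
p=s["position"]; print(proj(c,p+[0,0,.018]),proj(c,[.603,.0437,.07]))
cv2.imwrite("pics/w3c.png",cv2.resize(im[80:380,120:520,::-1],(800,600),interpolation=cv2.INTER_CUBIC))
E
```

```text
[ 0.058  0.509 -0.231  1.758  0.143  0.891  1.426] [0.6029 0.0446 0.1316] [-1.00e-04 -4.45e-02  9.99e-01  5.00e-04]
[321.35479286 267.92672999] [319.55313058 212.36819748]
```

View pics/w3c.png

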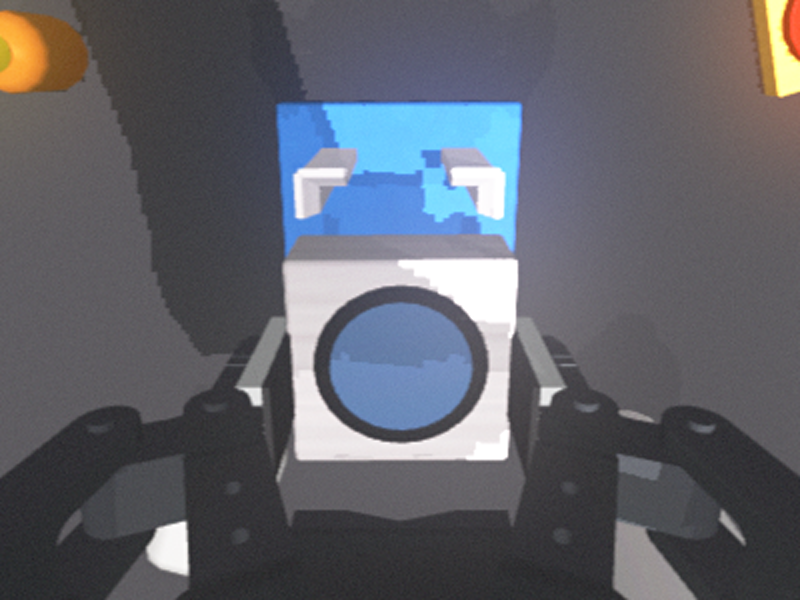

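The steel block is held level: top corners (284,262), (517,260), (508,460), (296,460). It hangs above the nest, with the far posts visible at (298,170) and (503,170).

```bash
python3 - <<'E'
from h import *
d=np.load("w3.npz"); c=(d["K"],d["E"]); o=(120,80)
for z in (.144,.149,.154): 
    rect(c,o,[(284,262),(517,260),(508,460),(296,460)],z,"blk",2); print(plane(c,un(o,[(401,364)],2)[0],z))
P=rect(c,o,[(295,170),(503,169),(516,250),(285,250)],.07,"posts far (first two corners)",2); print(P[:2])
d=np.load("w1.npz"); c=(d["K"],d["E"])
print(rect(c,(220,100),[(243,199),(570,197),(562,503),(254,504)],.07,"posts w1"))
E
```

```text
blk [0.6033 0.0442] z 0.144 edges mm [54.6 55.1 55.3 54.6] ang [5.6 5.9 5.  5.1]
[0.60277277 0.04406935 0.144     ]
blk [0.6005 0.0439] z 0.149 edges mm [52.5 53.  53.2 52.5] ang [5.6 5.9 5.  5.1]
[0.60002362 0.04381548 0.149     ]
blk [0.5977 0.0437] z 0.154 edges mm [50.4 50.9 51.  50.4] ang [5.6 5.9 5.  5.1]
[0.59727447 0.0435616  0.154     ]
posts far (first two corners) [0.5823 0.0419] z 0.07 edges mm [73.2 30.6 84.6 30. ] ang [ 5.4 16.9  5.1 85.1]
[[0.57091782 0.00392027 0.07      ]
 [0.56408967 0.07676129 0.07      ]]
posts w1 [0.6037 0.0438] z 0.07 edges mm [73.2 73.5 74.5 73.3] ang [5.2 5.7 5.  4.7]
[[0.57047313 0.00400858 0.07      ]
 [0.56387354 0.07691694 0.07      ]
 [0.63701866 0.08416782 0.07      ]
 [0.64353896 0.01000344 0.07      ]]
```

>>> carry_out --moves '[[[0.012,-0.002,-0.1],[0,0,0],1],[[0,0,-0.15],[0,0,0],1],[[0,0,-0.15],[0,0,0],1],[[0,0,-0.05],[0,0,0],1],[[0,0,0],[0,0,0],1]]'

```text
t: 9.88
position: [0.6029, 0.0431, 0.0841]
orientation: [-0.002, -0.044, 0.999, 0.0]
force: [0.2, 0.5, -2.6]
finger_gap: 0.052
finger_force: 84.4
```

>>> carry_out --moves '[[[0,0,-0.08],[0,0,0],1],[[0,0,-0.1],[0,0,0],1],[[0,0,-0.1],[0,0,0],1],[[0,0,-0.1],[0,0,0],1],[[0,0,-0.05],[0,0,0],1]]'

```text
t: 10.3
position: [0.6037, 0.0422, 0.0415]
orientation: [-0.001, -0.043, 0.999, -0.0]
force: [-0.0, -0.1, -2.5]
finger_gap: 0.0519
finger_force: 84.4
```

>>> carry_out --moves '[[[0,0,-0.08],[0,0,0],1],[[0,0,-0.08],[0,0,0],1],[[0,0,-0.04],[0,0,0],1],[[0,0,0],[0,0,0],1],[[0,0,0],[0,0,0],1]]'

```text
t: 10.72
position: [0.6046, 0.0424, 0.023]
orientation: [-0.0, -0.043, 0.999, 0.0]
force: [-0.5, -0.2, -1.5]
finger_gap: 0.052
finger_force: 84.4
```

Going down freely, with no force. Now the last few millimetres.

>>> carry_out --moves '[[[0,0,-0.04],[0,0,0],1],[[0,0,-0.02],[0,0,0],1],[[0,0,-0.02],[0,0,0],1],[[0,0,0],[0,0,0],1],[[0,0,0],[0,0,0],1]]'

```text
t: 11.13
position: [0.6047, 0.0423, 0.0153]
orientation: [-0.0, -0.043, 0.999, -0.0]
force: [-0.4, -0.1, -1.8]
finger_gap: 0.0518
finger_force: 84.4
```

>>> carry_out --moves '[[[0,0,-0.02],[0,0,0],1],[[0,0,-0.01],[0,0,0],1],[[0,0,0],[0,0,0],1],[[0,0,0],[0,0,0],1],[[0,0,0],[0,0,0],1]]'

```text
t: 11.55
position: [0.6051, 0.0424, 0.0143]
orientation: [0.0, -0.043, 0.999, -0.0]
force: [-5.5, -1.2, 13.0]
finger_gap: 0.0518
finger_force: 86.1
```

>>> carry_out --moves '[[[0,0,0.02],[0,0,0],-1],[[0,0,0],[0,0,0],-1],[[0,0,0],[0,0,0],-1],[[0,0,0],[0,0,0],-1],[[0,0,0.1],[0,0,0],-1]]'

```text
t: 11.97
position: [0.603, 0.0422, 0.0226]
orientation: [-0.002, -0.043, 0.999, -0.0]
force: [0.1, -0.1, -0.0]
finger_gap: 0.0856
finger_force: 0.0
```

>>> carry_out --moves '[[[0,0,0.25],[0,0,0],-1],[[0,0,0.35],[0,0,0],-1],[[0,0,0.4],[0,0,0],-1],[[0,0,0.4],[0,0,0],-1],[[-0.2,0.2,0.25],[0,0,0.008],-1]]'

```text
t: 12.38
position: [0.5897, 0.0575, 0.1945]
orientation: [0.004, -0.052, 0.999, -0.001]
force: [1.9, -0.2, 1.4]
finger_gap: 0.0857
finger_force: 0.0
```

>>> carry_out --moves '[[[-0.26,0.235,0],[0,0,0.0098],-1],[[-0.26,0.235,0],[0,0,0.0098],-1],[[-0.26,0.235,0],[0,0,0.0098],-1],[[-0.26,0.235,0],[0,0,0.0098],-1],[[-0.26,0.235,0],[0,0,0.0098],-1]]'

```text
t: 12.8
position: [0.4534, 0.1807, 0.1901]
orientation: [0.0, -0.133, 0.991, -0.0]
force: [1.3, 0.5, -1.1]
finger_gap: 0.0854
finger_force: 0.0
```

>>> carry_out --moves '[[[-0.26,0.235,0],[0,0,0.0098],-1],[[-0.26,0.235,0],[0,0,0.0098],-1],[[-0.26,0.235,0],[0,0,0.0098],-1],[[0,0,0],[0,0,0],-1],[[0,0,0],[0,0,0],-1]]'

```text
t: 13.22
position: [0.3754, 0.2519, 0.1901]
orientation: [0.0, -0.18, 0.984, 0.0]
force: [0.1, -0.5, -0.7]
finger_gap: 0.0853
finger_force: 0.0
```

```bash
python3 - <<'E'
from h import *
from workcell import robot
im,c=wristcam(robot); s=robot.get_state(); print(s["joints"].round(3),s["position"].round(4),s["orientation"].round(4))
cv2.imwrite("pics/w4.png",im[:,:,::-1]); np.savez("w4.npz",K=c[0],E=c[1])
for t in (130,160): seg(im,c,(.3708,.2496),.014,(t,t,t),f"spacer{t}",pic="pics/w4s.png")
t=robot.capture("top")["pixels"]; cv2.imwrite("pics/top1.png",t[:,:,::-1])
for n,g,z,lo,hi in (("disc",(.4969,.2182),.011,(0,110,100),(40,255,255)),("green",(.4357,-.0468),.008,(50,110,80),(80,255,255)),("blue",(.4045,-.2112),.008,(95,110,80),(125,255,255)),("red",(.39,-.31),.008,(170,110,80),(180,255,255)),("red",(.39,-.31),.008,(0,110,80),(8,255,255))): seg(t,CT,g,z,lo,n,hi,hsv=True)
E
```

```text
[-0.236  0.195 -0.454  2.068  0.11   0.899  1.179] [0.3767 0.2507 0.1899] [ 6.000e-04 -1.788e-01  9.839e-01 -1.000e-04]
spacer130 centre [0.3732 0.2616] size mm [76.2 77.5] ang 24.3 z 0.014
spacer160 centre [0.37   0.2505] size mm [57.  56.6] ang 20.6 z 0.014
disc centre [0.497  0.2206] size mm [46.7 47.4] ang 1.4 z 0.011
green centre [ 0.6384 -0.2729] size mm [48.9 28.9] ang 0.0 z 0.008
blue centre [ 0.4047 -0.2097] size mm [82.4 29.5] ang 87.8 z 0.008
red none
red centre [ 0.3515 -0.3226] size mm [30.3 83. ] ang 44.3 z 0.008
```

>>> carry_out --moves '[[[-0.065,-0.003,-0.3],[0,0,0],-1],[[0,0,-0.4],[0,0,0],-1],[[0,0,-0.4],[0,0,0],-1],[[0,0,-0.4],[0,0,0],-1],[[0,0,-0.3],[0,0,0],-1]]'

```text
t: 13.73
position: [0.3708, 0.2478, 0.0067]
orientation: [-0.001, -0.176, 0.984, -0.001]
force: [0.7, 0.6, -0.3]
finger_gap: 0.0851
finger_force: 0.0
```

>>> carry_out --moves '[[[0,0,-0.06],[0,0,0],-1],[[0,0,0],[0,0,0],-1],[[0,0,0],[0,0,0],1],[[0,0,0],[0,0,0],1],[[0,0,0],[0,0,0],1]]' --squeeze 50

```text
t: 14.15
position: [0.3722, 0.2509, 0.0055]
orientation: [0.002, -0.178, 0.984, 0.001]
force: [-7.9, -4.2, 29.9]
finger_gap: 0.0525
finger_force: 47.2
```

>>> carry_out --moves '[[[0,0,0],[0,0,0],1],[[0,0,0],[0,0,0],1],[[0,0,0.1],[0,0,0],1],[[0,0,0.3],[0,0,0],1],[[0,0,0.4],[0,0,0],1]]'

```text
t: 14.57
position: [0.3686, 0.2489, 0.0838]
orientation: [-0.002, -0.178, 0.984, -0.001]
force: [1.9, 0.5, -0.0]
finger_gap: 0.0518
finger_force: 52.8
```

>>> carry_out --moves '[[[0,0,0.4],[0,0,0],1],[[0,0,0.2],[0,0,0],1],[[0,0,0],[0,0,0],1],[[0,0,0],[0,0,0],1],[[0,0,0],[0,0,0],1]]'

```text
t: 14.98
position: [0.3702, 0.2496, 0.1438]
orientation: [0.0, -0.178, 0.984, -0.0]
force: [0.1, -0.5, -0.7]
finger_gap: 0.0519
finger_force: 52.9
```

```bash
python3 - <<'E'
from h import *
from workcell import robot
im,c=wristcam(robot); s=robot.get_state(); p=s["position"]; print(s["joints"].round(3),p.round(4),s["orientation"].round(4))
cv2.imwrite("pics/w5.png",im[:,:,::-1]); np.savez("w5.npz",K=c[0],E=c[1])
print(proj(c,p+[0,0,.01]))
cv2.imwrite("pics/w5c.png",cv2.resize(im[180:330,220:420,::-1],(800,600),interpolation=cv2.INTER_CUBIC))
E
```

```text
[-0.241  0.263 -0.465  2.122  0.165  0.791  1.12 ] [0.3697 0.2494 0.143 ] [-4.000e-04 -1.779e-01  9.841e-01 -3.000e-04]
[321.13065988 258.16990412]
```

View pics/w5c.png

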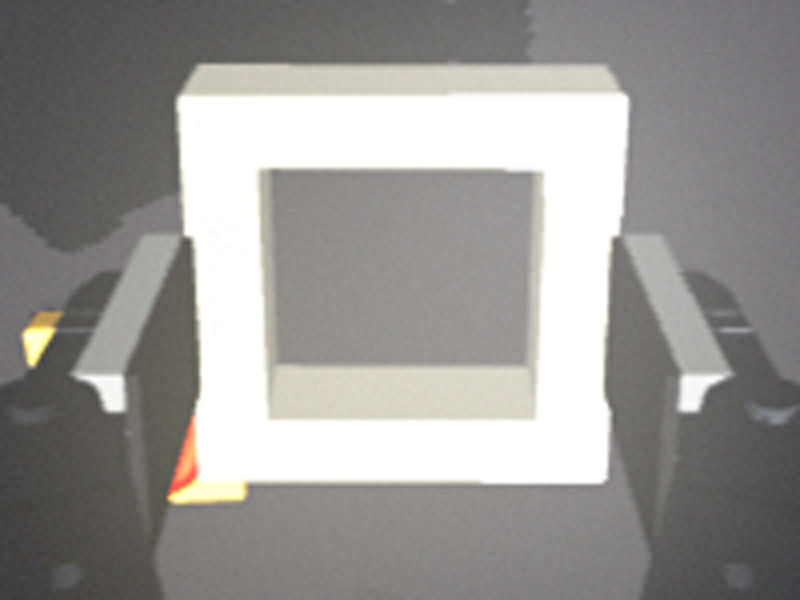

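Spacer held level, top corners at crop (178,95), (629,95), (607,483), (198,483); pads at mid-side.

```bash
python3 - <<'E'
from h import *
d=np.load("w5.npz"); c=(d["K"],d["E"]); o=(220,180)
for z in (.145,.148,.151,.154): rect(c,o,[(178,95),(629,95),(607,483),(198,483)],z,"sp",4)
E
```

```text
sp [0.3718 0.2497] z 0.145 edges mm [57.  57.1 57.4 57.1] ang [20.5 20.6 20.5 20.2]
sp [0.3703 0.2492] z 0.148 edges mm [55.8 55.9 56.2 55.9] ang [20.5 20.6 20.5 20.2]
sp [0.3688 0.2486] z 0.151 edges mm [54.5 54.7 54.9 54.7] ang [20.5 20.6 20.5 20.2]
sp [0.3674 0.2481] z 0.154 edges mm [53.3 53.5 53.7 53.5] ang [20.5 20.6 20.5 20.2]
```

>>> carry_out --moves '[[[0.15,-0.13,0],[0,0,-0.0096],1],[[0.28,-0.245,0],[0,0,-0.0096],1],[[0.28,-0.245,0],[0,0,-0.0096],1],[[0.28,-0.245,0],[0,0,-0.0096],1],[[0.28,-0.245,0],[0,0,-0.0096],1]]'

```text
t: 15.45
position: [0.497, 0.1376, 0.1417]
orientation: [-0.002, -0.103, 0.995, -0.0]
force: [1.1, 0.6, 0.1]
finger_gap: 0.0519
finger_force: 52.8
```

>>> carry_out --moves '[[[0.28,-0.245,0],[0,0,-0.0096],1],[[0.28,-0.245,0],[0,0,-0.0096],1],[[0.28,-0.245,0],[0,0,-0.0096],1],[[0.24,-0.211,0],[0,0,-0.0099],1],[[0,0,0],[0,0,0],1]]'

```text
t: 15.87
position: [0.6088, 0.0368, 0.1413]
orientation: [0.0, -0.038, 0.999, -0.002]
force: [1.0, -1.0, -0.6]
finger_gap: 0.052
finger_force: 52.8
```

>>> carry_out --moves '[[[0,0,-0.1],[0,0,0],1],[[0,0,-0.15],[0,0,0],1],[[0,0,-0.15],[0,0,0],1],[[0,0,-0.08],[0,0,0],1],[[0,0,0],[0,0,0],1]]'

```text
t: 16.28
position: [0.6017, 0.0455, 0.0916]
orientation: [-0.004, -0.044, 0.999, 0.0]
force: [-1.0, -0.0, -1.2]
finger_gap: 0.052
finger_force: 52.8
```

>>> carry_out --moves '[[[0,0,0],[0,0,0],1],[[0,0,0],[0,0,0],1],[[0,0,0],[0,0,0],1],[[0,0,0],[0,0,0],1],[[0,0,0],[0,0,0],1]]'

```text
t: 16.7
position: [0.6057, 0.0445, 0.0961]
orientation: [0.001, -0.043, 0.999, -0.0]
force: [0.4, -0.1, -1.2]
finger_gap: 0.0519
finger_force: 52.8
```

>>> carry_out --moves '[[[-0.01,-0.007,-0.05],[0,0,0],1],[[0,0,-0.08],[0,0,0],1],[[0,0,-0.1],[0,0,0],1],[[0,0,-0.1],[0,0,0],1],[[0,0,-0.08],[0,0,0],1]]'

```text
t: 17.12
position: [0.6033, 0.0436, 0.0524]
orientation: [-0.001, -0.043, 0.999, -0.0]
force: [0.6, 0.7, -1.0]
finger_gap: 0.0517
finger_force: 52.8
```

>>> carry_out --moves '[[[0,0,-0.07],[0,0,0],1],[[0,0,-0.06],[0,0,0],1],[[0,0,0],[0,0,0],1],[[0,0,0],[0,0,0],1],[[0,0,0],[0,0,0],1]]'

```text
t: 17.53
position: [0.6046, 0.0438, 0.0415]
orientation: [0.0, -0.043, 0.999, 0.0]
force: [-0.1, -0.7, -0.9]
finger_gap: 0.0521
finger_force: 52.8
```

>>> carry_out --moves '[[[0,0,-0.03],[0,0,0],1],[[0,0,-0.02],[0,0,0],1],[[0,0,0],[0,0,0],1],[[0,0,0],[0,0,0],1],[[0,0,0],[0,0,0],1]]'

```text
t: 17.95
position: [0.6051, 0.0439, 0.0378]
orientation: [0.001, -0.043, 0.999, -0.0]
force: [-3.0, 0.3, 7.1]
finger_gap: 0.052
finger_force: 53.7
```

>>> carry_out --moves '[[[0,0,0.02],[0,0,0],-1],[[0,0,0],[0,0,0],-1],[[0,0,0],[0,0,0],-1],[[0,0,0],[0,0,0],-1],[[0,0,0.1],[0,0,0],-1]]'

```text
t: 18.37
position: [0.6025, 0.0435, 0.0466]
orientation: [-0.002, -0.043, 0.999, -0.0]
force: [0.0, 0.8, -0.8]
finger_gap: 0.0853
finger_force: 0.0
```

>>> carry_out --moves '[[[0,0,0.3],[0,0,0],-1],[[0,0,0.4],[0,0,0],-1],[[0,0,0.4],[0,0,0],-1],[[0,0,0.3],[0,0,0],-1],[[-0.15,0.245,0],[0,0,0.0135],-1]]'

```text
t: 18.78
position: [0.5966, 0.0627, 0.1966]
orientation: [0.007, -0.06, 0.998, -0.002]
force: [1.3, 0.2, -0.3]
finger_gap: 0.0858
finger_force: 0.0
```

>>> carry_out --moves '[[[-0.2,0.3,0],[0,0,0.0135],-1],[[-0.2,0.3,0],[0,0,0.0135],-1],[[-0.2,0.3,0],[0,0,0.0135],-1],[[-0.2,0.3,0],[0,0,0.0135],-1],[[-0.1,0.3,0],[0,0,0.0135],-1]]'

```text
t: 19.2
position: [0.4966, 0.2195, 0.189]
orientation: [-0.0, -0.171, 0.985, -0.0]
force: [0.4, 0.6, -0.4]
finger_gap: 0.0853
finger_force: 0.0
```

>>> carry_out --moves '[[[0,0,0],[0,0,0.0135],-1],[[0,0,0],[0,0,0],-1],[[0,0,0],[0,0,0],-1],[[0,0,0],[0,0,0],-1],[[0,0,0],[0,0,0],-1]]'

```text
t: 19.62
position: [0.5, 0.2166, 0.1883]
orientation: [-0.0, -0.188, 0.982, -0.0]
force: [0.7, -0.7, 0.4]
finger_gap: 0.0855
finger_force: 0.0
```

```bash
python3 - <<'E'
from h import *
from workcell import robot
im,c=wristcam(robot); s=robot.get_state(); p=s["position"]; print(s["joints"].round(3),p.round(4),s["orientation"].round(4))
cv2.imwrite("pics/w6.png",im[:,:,::-1]); np.savez("w6.npz",K=c[0],E=c[1])
for S in (90,120): seg(im,c,(.4969,.2184),.011,(0,S,120),f"flange S{S}",(40,255,255),hsv=True,pic="pics/w6s.png")
for S in (90,150): seg(im,c,(.4969,.2184),.018,(0,S,120),f"disc S{S}",(12,255,255),hsv=True)
t=robot.capture("top")["pixels"]; cv2.imwrite("pics/top2.png",t[:,:,::-1])
E
```

```text
[-0.12   0.36  -0.414  1.859  0.175  0.958  1.339] [0.4999 0.2167 0.1883] [-0.000e+00 -1.884e-01  9.821e-01 -3.000e-04]
flange S90 centre [0.4953 0.2191] size mm [57.1 56.6] ang 22.6 z 0.011
flange S120 centre [0.497  0.2197] size mm [52.  56.4] ang 22.5 z 0.011
disc S90 centre [0.4952 0.219 ] size mm [44.  43.8] ang 21.7 z 0.018
disc S150 centre [0.4952 0.219 ] size mm [44.  43.8] ang 21.7 z 0.018
```

```bash
python3 - <<'E'
from h import *
d=np.load("w5.npz"); c=(d["K"],d["E"]); w=R.from_quat([-.1779,.9841,-.0003,-.0004]).as_matrix(); p=np.array([.3697,.2494,.143])
for q in ((190,238),(612,238)):
    o,dd=ray(c,un((220,180),[q])[0]); a=w.T@(o-p); b=w.T@dd
    for y in (27,-27): t=(y/1e3-a[1])/b[1]; print(q,y,(a+b*t).round(4)) if t>0 else 0
E
```

```text
(190, 238) -27 [ 0.01   -0.027  -0.0089]
(612, 238) 27 [ 0.0068  0.027  -0.0019]
```

>>> carry_out --moves '[[[-0.046,0.024,-0.3],[0,0,0.003],-1],[[0,0,-0.4],[0,0,0],-1],[[0,0,-0.4],[0,0,0],-1],[[0,0,-0.4],[0,0,0],-1],[[0,0,-0.3],[0,0,0],-1]]'

```text
t: 20.13
position: [0.4937, 0.2192, 0.0055]
orientation: [-0.001, -0.194, 0.981, -0.0]
force: [-0.3, 0.3, 0.4]
finger_gap: 0.0854
finger_force: 0.0
```

>>> carry_out --moves '[[[0,0,-0.08],[0,0,0],-1],[[0,0,0],[0,0,0],-1],[[0,0,0],[0,0,0],1],[[0,0,0],[0,0,0],1],[[0,0,0],[0,0,0],1]]' --squeeze 50

```text
t: 20.55
position: [0.4967, 0.2214, 0.0029]
orientation: [0.002, -0.194, 0.981, 0.0]
force: [-8.8, -3.9, 23.0]
finger_gap: 0.0522
finger_force: 48.5
```

>>> carry_out --moves '[[[0,0,0],[0,0,0],1],[[0,0,0],[0,0,0],1],[[0,0,0.1],[0,0,0],1],[[0,0,0.3],[0,0,0],1],[[0,0,0.4],[0,0,0],1]]'

```text
t: 20.97
position: [0.4927, 0.2196, 0.0803]
orientation: [-0.002, -0.195, 0.981, -0.0]
force: [1.3, 0.4, 0.2]
finger_gap: 0.0518
finger_force: 52.7
```

>>> carry_out --moves '[[[0,0,0.4],[0,0,0],1],[[0,0,0.2],[0,0,0],1],[[0,0,0],[0,0,0],1],[[0,0,0],[0,0,0],1],[[0,0,0],[0,0,0],1]]'

```text
t: 21.38
position: [0.4944, 0.2202, 0.1408]
orientation: [0.0, -0.194, 0.981, -0.0]
force: [1.0, -0.0, -2.3]
finger_gap: 0.0517
finger_force: 52.7
```

```bash
python3 - <<'E'
from h import *
from workcell import robot
im,c=wristcam(robot); s=robot.get_state(); p=s["position"]; print(s["joints"].round(3),p.round(4),s["orientation"].round(4))
cv2.imwrite("pics/w7.png",im[:,:,::-1]); np.savez("w7.npz",K=c[0],E=c[1])
cv2.imwrite("pics/w7c.png",cv2.resize(im[180:330,220:420,::-1],(800,600),interpolation=cv2.INTER_CUBIC))
E
```

```text
[-0.136  0.419 -0.41   1.906  0.216  0.86   1.306] [0.4939 0.22   0.1399] [-6.000e-04 -1.945e-01  9.809e-01 -3.000e-04]
```

View pics/w7c.png

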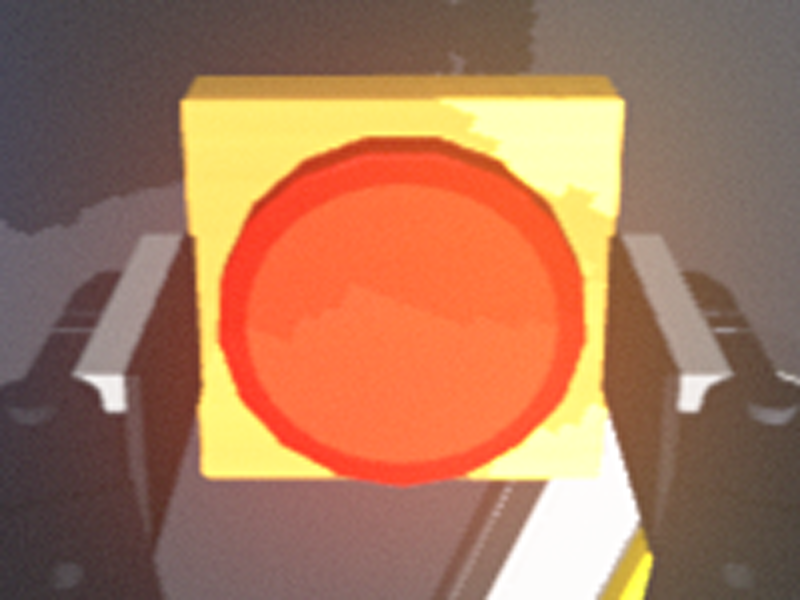

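The disc is held level, red side up: flange corners (182,99), (624,99), (603,479), (201,479), the same offset as the spacer. On to the nest.

>>> carry_out --moves '[[[0.09,-0.142,0],[0,0,-0.0138],1],[[0.18,-0.29,0],[0,0,-0.0138],1],[[0.18,-0.29,0],[0,0,-0.0138],1],[[0.18,-0.29,0],[0,0,-0.0138],1],[[0.18,-0.29,0],[0,0,-0.0138],1]]'

```text
t: 21.85
position: [0.5755, 0.0879, 0.1387]
orientation: [-0.001, -0.086, 0.996, -0.0]
force: [-0.5, 0.4, -0.8]
finger_gap: 0.0518
finger_force: 52.7
```

>>> carry_out --moves '[[[0.18,-0.29,0],[0,0,-0.0138],1],[[0.118,-0.17,0],[0,0,-0.0139],1],[[0,0,-0.1],[0,0,0],1],[[0,0,-0.15],[0,0,0],1],[[0,0,-0.1],[0,0,0],1]]'

```text
t: 22.27
position: [0.6041, 0.0431, 0.1026]
orientation: [-0.002, -0.043, 0.999, -0.0]
force: [0.2, 0.7, -0.3]
finger_gap: 0.0516
finger_force: 52.7
```

>>> carry_out --moves '[[[0,0,0],[0,0,0],1],[[0,0,0],[0,0,0],1],[[0,0,0],[0,0,0],1],[[0,0,0],[0,0,0],1],[[0,0,0],[0,0,0],1]]'

```text
t: 22.68
position: [0.606, 0.0448, 0.1061]
orientation: [0.001, -0.044, 0.999, 0.0]
force: [-1.0, -0.5, -1.0]
finger_gap: 0.0515
finger_force: 52.7
```

>>> carry_out --moves '[[[-0.012,-0.01,-0.05],[0,0,0],1],[[0,0,-0.1],[0,0,0],1],[[0,0,-0.1],[0,0,0],1],[[0,0,-0.1],[0,0,0],1],[[0,0,-0.08],[0,0,0],1]]'

```text
t: 23.1
position: [0.6033, 0.0433, 0.0604]
orientation: [-0.001, -0.044, 0.999, -0.0]
force: [-0.4, -0.1, -0.7]
finger_gap: 0.0516
finger_force: 52.7
```

>>> carry_out --moves '[[[0,0,-0.06],[0,0,0],1],[[0,0,-0.04],[0,0,0],1],[[0,0,-0.02],[0,0,0],1],[[0,0,0],[0,0,0],1],[[0,0,0],[0,0,0],1]]'

```text
t: 23.52
position: [0.6046, 0.0435, 0.0505]
orientation: [0.0, -0.044, 0.999, 0.0]
force: [-0.4, -0.3, 0.1]
finger_gap: 0.0519
finger_force: 52.7
```

>>> carry_out --moves '[[[0,0,-0.02],[0,0,0],1],[[0,0,-0.01],[0,0,0],1],[[0,0,0],[0,0,0],1],[[0,0,0],[0,0,0],1],[[0,0,0],[0,0,0],1]]'

```text
t: 23.93
position: [0.6051, 0.0435, 0.0491]
orientation: [0.001, -0.044, 0.999, -0.0]
force: [-3.1, -0.7, 8.3]
finger_gap: 0.0519
finger_force: 53.7
```

>>> carry_out --moves '[[[0,0,0.02],[0,0,0],-1],[[0,0,0],[0,0,0],-1],[[0,0,0],[0,0,0],-1],[[0,0,0],[0,0,0],-1],[[0,0,0.1],[0,0,0],-1]]'

```text
t: 24.35
position: [0.6025, 0.0432, 0.0576]
orientation: [-0.002, -0.044, 0.999, -0.0]
force: [-0.9, 0.5, -0.5]
finger_gap: 0.0857
finger_force: 0.0
```

>>> carry_out --moves '[[[0,0,0.25],[0,0,0],-1],[[0,0,0.4],[0,0,0],-1],[[0,0,0.4],[0,0,0],-1],[[0,0,0.2],[0,0,0],-1],[[0,0,0],[0,0,0],-1]]'

```text
t: 24.77
position: [0.6082, 0.0441, 0.1912]
orientation: [0.005, -0.044, 0.999, 0.0]
force: [0.0, 0.4, 0.2]
finger_gap: 0.0852
finger_force: 0.0
```

```bash
python3 - <<'E'
from h import *
from workcell import robot
im,c=wristcam(robot); s=robot.get_state(); print(s["position"].round(4))
cv2.imwrite("pics/w8.png",im[:,:,::-1])
seg(im,c,(.603,.0437),.057,(0,90,120),"flange@.057",(40,255,255),hsv=True)
seg(im,c,(.603,.0437),.064,(0,90,120),"disc@.064",(12,255,255),hsv=True)
E
```

```text
[0.6066 0.0438 0.1883]
flange@.057 centre [0.6051 0.0432] size mm [49.8 54.1] ang 5.1 z 0.057
disc@.064 centre [0.603  0.0427] size mm [45.4 43.7] ang 1.7 z 0.064
```

>>> carry_out --moves '[[[-0.15,-0.1,0],[0,0,0.0025],-0.2],[[-0.3,-0.21,0],[0,0,0.0025],-0.2],[[-0.3,-0.21,0],[0,0,0.0025],-0.2],[[-0.3,-0.21,0],[0,0,0.0025],-0.2],[[-0.3,-0.21,0],[0,0,0.0025],-0.2]]'

```text
t: 25.23
position: [0.4666, -0.0512, 0.183]
orientation: [-0.001, -0.064, 0.998, 0.0]
force: [-0.2, -0.8, 0.3]
finger_gap: 0.0511
finger_force: 0.0
```

>>> carry_out --moves '[[[-0.3,-0.21,0],[0,0,0.0025],-0.2],[[0,0,0],[0,0,0],-0.2],[[0,0,0],[0,0,0],-0.2],[[0,0,0],[0,0,0],-0.2],[[0,0,0],[0,0,0],-0.2]]'

```text
t: 25.65
position: [0.4401, -0.0707, 0.1842]
orientation: [0.0, -0.068, 0.998, 0.0]
force: [-0.7, 0.7, 0.9]
finger_gap: 0.051
finger_force: 0.0
```

```bash
python3 - <<'E'
from h import *
from workcell import robot
im,c=wristcam(robot); s=robot.get_state(); p=s["position"]; print(s["joints"].round(3),p.round(4),s["orientation"].round(4))
cv2.imwrite("pics/w9.png",im[:,:,::-1]); np.savez("w9.npz",K=c[0],E=c[1])
a,b=proj(c,[.4357,-.0468,.008]); print(a,b)
x0,y0=int(np.clip(a-100,0,440)),int(np.clip(b-75,0,250)); print("crop",x0,y0)
cv2.imwrite("pics/w9c.png",cv2.resize(im[y0:y0+150,x0:x0+200,::-1],(800,600),interpolation=cv2.INTER_CUBIC))
seg(im,c,(.4357,-.0468),.008,(45,80,60),"green",(85,255,255),hsv=True)
E
```

```text
[ 0.356  0.178 -0.281  2.092  0.063  0.879  1.746] [ 0.4402 -0.0706  0.1842] [ 1.000e-04 -6.830e-02  9.977e-01  3.000e-04]
342.153530209327 177.0209077195764
crop 242 102
green centre [ 0.4339 -0.0461] size mm [27.8 81.4] ang 7.8 z 0.008
```

View pics/w9c.png

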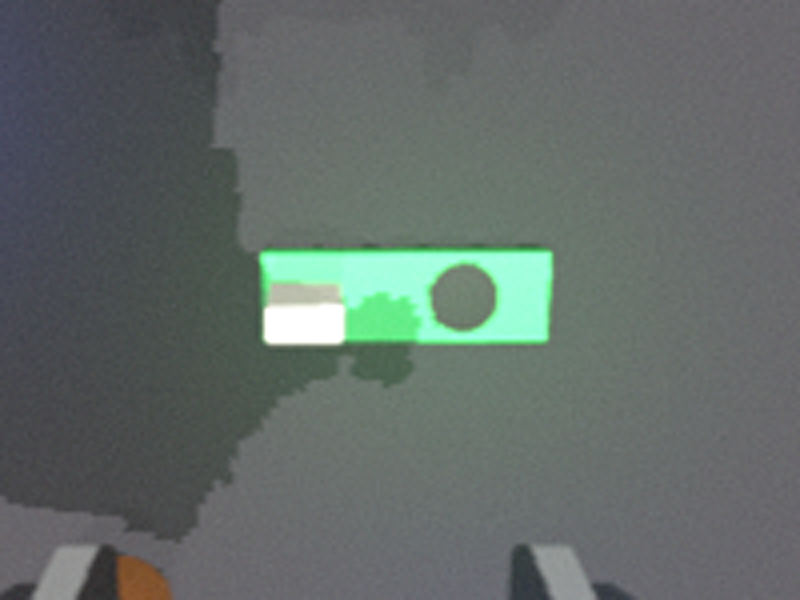

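Green slider: plate corners at crop (260,251), (553,251), (549,343), (262,343), fin top centre (305,325), nose to image right (+y).

```bash
python3 - <<'E'
from h import *
d=np.load("w9.npz"); c=(d["K"],d["E"])
rect(c,(242,102),[(264,305),(345,305),(345,345),(265,345)],.04,"fin")
rect(c,(242,102),[(260,251),(553,251),(549,343),(262,343)],.008,"plate")
n=np.radians(97.8); print(np.array([.4345,-.0463])-.028*np.array([np.cos(n),np.sin(n)]))
im=cv2.imread("pics/w9.png")[:,:,::-1]; seg(im,c,(.4357,-.0746),.04,(235,235,235),"fin",rad=.03)
E
```

```text
fin [ 0.4383 -0.0736] z 0.04 edges mm [20.3 10.4 20.3 10.4] ang [7.8 8.3 7.8 8.5]
plate [ 0.4344 -0.0459] z 0.008 edges mm [80.6 26.1 80.8 26.1] ang [7.8 8.7 7.8 8.3]
[ 0.43830004 -0.07404094]
fin centre [ 0.4378 -0.0738] size mm [ 9.3 19.2] ang 7.8 z 0.04
```

>>> carry_out --moves '[[[-0.02,-0.032,-0.3],[0,0,0],-0.2],[[0,0,-0.4],[0,0,0],-0.2],[[0,0,-0.4],[0,0,0],-0.2],[[0,0,-0.4],[0,0,0],-0.2],[[0,0,-0.2],[0,0,0],-0.2]]'

```text
t: 26.12
position: [0.4355, -0.0733, 0.0103]
orientation: [-0.002, -0.068, 0.998, 0.001]
force: [-0.4, 0.0, -0.6]
finger_gap: 0.0513
finger_force: 0.0
```

>>> carry_out --moves '[[[0,0,0],[0,0,0],-0.2],[[0,0,0],[0,0,0],-0.2],[[0,0,0],[0,0,0],1],[[0,0,0],[0,0,0],1],[[0,0,0],[0,0,0],1]]' --squeeze 40

```text
t: 26.53
position: [0.4392, -0.0749, 0.0161]
orientation: [0.002, -0.068, 0.998, -0.0]
force: [0.4, 1.2, 2.8]
finger_gap: 0.0189
finger_force: 39.2
```

>>> carry_out --moves '[[[0,0,0],[0,0,0],1],[[0,0,0],[0,0,0],1],[[0,0,0],[0,0,0],1],[[0,0,0],[0,0,0],1],[[0,0,0],[0,0,0],1]]'

```text
t: 26.95
position: [0.4392, -0.0749, 0.0161]
orientation: [0.002, -0.067, 0.998, -0.0]
force: [0.3, 1.0, 7.7]
finger_gap: 0.0191
finger_force: 39.7
```

>>> carry_out --moves '[[[0,0,0.1],[0,0,0],1],[[0,0,0.3],[0,0,0],1],[[0,0,0.35],[0,0,0],1],[[0,0,0.35],[0,0,0],1],[[0,0,0.05],[0,0,0],1]]'

```text
t: 27.37
position: [0.4409, -0.0753, 0.1354]
orientation: [0.005, -0.067, 0.998, -0.001]
force: [1.6, -0.3, -1.0]
finger_gap: 0.0192
finger_force: 39.3
```

>>> carry_out --moves '[[[0.07,-0.03,0],[0,0,-0.0387],1],[[0.07,-0.03,0],[0,0,-0.0387],1],[[0.07,-0.03,0],[0,0,-0.0387],1],[[0.07,-0.03,0],[0,0,-0.0387],1],[[0.07,-0.03,0],[0,0,-0.0387],1]]'

```text
t: 27.78
position: [0.4723, -0.0901, 0.13]
orientation: [0.0, 0.237, 0.971, -0.0]
force: [-0.2, -0.3, -1.4]
finger_gap: 0.0192
finger_force: 39.3
```

>>> carry_out --moves '[[[0.07,-0.03,0],[0,0,-0.0387],1],[[0.07,-0.03,0],[0,0,-0.0387],1],[[0.07,-0.03,0],[0,0,-0.0387],1],[[0.07,-0.03,0],[0,0,-0.0387],1],[[0.07,-0.03,0],[0,0,-0.0387],1]]'

```text
t: 28.2
position: [0.5072, -0.1049, 0.1298]
orientation: [0.0, 0.517, 0.856, 0.0]
force: [-0.3, -0.2, -0.6]
finger_gap: 0.0195
finger_force: 39.3
```

>>> carry_out --moves '[[[0.07,-0.03,0],[0,0,-0.0387],1],[[0.07,-0.03,0],[0,0,-0.0387],1],[[0.07,-0.03,0],[0,0,-0.0387],1],[[0.07,-0.03,0],[0,0,-0.0387],1],[[0.07,-0.03,0],[0,0,-0.0387],1]]'

```text
t: 28.62
position: [0.5421, -0.1198, 0.1298]
orientation: [-0.0, 0.75, 0.662, 0.0]
force: [-0.5, 0.6, -0.8]
finger_gap: 0.019
finger_force: 39.3
```

>>> carry_out --moves '[[[0.07,-0.03,0],[0,0,-0.0387],1],[[0.07,-0.03,0],[0,0,-0.0387],1],[[0.07,-0.03,0],[0,0,-0.0387],1],[[0.07,-0.03,0],[0,0,-0.0387],1],[[0.07,-0.03,0],[0,0,-0.0387],1]]'

```text
t: 29.03
position: [0.5772, -0.1347, 0.1298]
orientation: [-0.0, 0.913, 0.407, 0.0]
force: [-0.7, 0.3, -1.3]
finger_gap: 0.0192
finger_force: 39.3
```

>>> carry_out --moves '[[[0.07,-0.03,0],[0,0,-0.0387],1],[[0.07,-0.03,0],[0,0,-0.0387],1],[[0.07,-0.03,0],[0,0,-0.0387],1],[[0.07,-0.03,0],[0,0,-0.0387],1],[[0.07,-0.03,0],[0,0,-0.0387],1]]'

```text
t: 29.45
position: [0.6122, -0.1496, 0.1297]
orientation: [-0.0, 0.993, 0.115, 0.0]
force: [-0.4, -0.2, -0.7]
finger_gap: 0.0192
finger_force: 39.3
```

>>> carry_out --moves '[[[0.07,-0.03,0],[0,0,-0.0387],1],[[0,0,0],[0,0,0],1],[[0,0,0],[0,0,0],1],[[0,0,0],[0,0,0],1],[[0,0,0],[0,0,0],1]]'

```text
t: 29.87
position: [0.6186, -0.1525, 0.1294]
orientation: [-0.0, 0.998, 0.059, -0.0]
force: [-0.1, -0.2, -0.5]
finger_gap: 0.0192
finger_force: 39.3
```

```bash
python3 - <<'E'
from h import *
from workcell import robot
im,c=wristcam(robot); s=robot.get_state(); p=s["position"]; print(s["joints"].round(3),p.round(4),s["orientation"].round(4),s["finger_gap"])
cv2.imwrite("pics/w10.png",im[:,:,::-1]); np.savez("w10.npz",K=c[0],E=c[1])
cv2.imwrite("pics/w10c.png",cv2.resize(im[50:350,240:640,::-1],(800,600),interpolation=cv2.INTER_CUBIC))
for q in ([.6349,-.2825,.03],[.5878,-.3132,.03],[.5423,-.3445,.03]): print(proj(c,q))
E
```

```text
[-0.098  0.583  0.411  1.691 -0.279  0.927 -1.032] [ 0.6187 -0.1525  0.1294] [-3.000e-04  9.983e-01  5.860e-02 -1.000e-04] 0.01888936568096661
[471.50098231 198.34274632]
[490.67346198 251.27249377]
[508.99191385 297.42573514]
```

View pics/w10c.png

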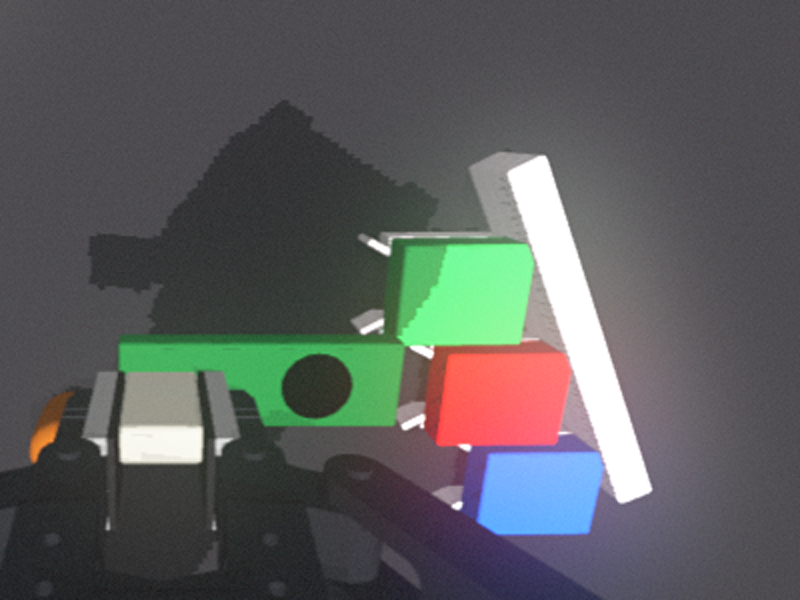

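The held slider lies level with its nose edge at (404,346)–(396,426), pointing at the bays. The green roof has corners (408,243), (534,248), (522,344), (397,344); the red and blue roofs are below it.

```bash
python3 - <<'E'
from h import *
d=np.load("w10.npz"); c=(d["K"],d["E"]); o=(240,50)
for n,q in (("g",[(408,243),(534,248),(522,344),(397,344)]),("r",[(447,347),(570,352),(559,445),(437,445)]),("b",[(487,449),(603,452),(592,533),(478,533)])):
    P=rect(c,o,q,.03,n,2); D=(P[1]+P[2]-P[0]-P[3])[:2]; print(" dir",np.degrees(np.arctan2(D[1],D[0])).round(1),"front",((P[0]+P[3])/2).round(4),"back",((P[1]+P[2])/2).round(4))
z=.1213
P=rect(c,o,[(121,346),(404,346),(396,426),(240,426)],z,"slider",2); print(P.round(4)); D=P[1]-P[0]; print("dir",np.degrees(np.arctan2(D[1],D[0])),"nose mid",(P[1]+P[2])/2,"hole",plane(c,un(o,[(317,385)],2)[0],z))
print(rect(c,o,[(120,428),(203,428),(202,462),(120,462)],z+.032,"fin",2).round(4))
E
```

```text
g [ 0.6355 -0.2831] z 0.03 edges mm [53.3 43.3 55.2 45.4] ang [ 4.5 10.2  6.8  7.6]
 dir -84.3 front [ 0.6328 -0.2561  0.03  ] back [ 0.6382 -0.3101  0.03  ]
r [ 0.5901 -0.3131] z 0.03 edges mm [54.9 46.8 56.9 49. ] ang [ 4.3 11.9  6.8  9.3]
 dir -84.4 front [ 0.5874 -0.2853  0.03  ] back [ 0.5928 -0.341   0.03  ]
b [ 0.5438 -0.3447] z 0.03 edges mm [54.6 45.2 55.9 46.7] ang [ 5.1 12.3  6.8 10.5]
 dir -84.0 front [ 0.5409 -0.3173  0.03  ] back [ 0.5467 -0.3722  0.03  ]
slider [ 0.6249 -0.189 ] z 0.1213 edges mm [77.8 24.6 44.7 41.7] ang [ 6.8  8.2  6.8 60.7]
[[ 0.6315 -0.1404  0.1213]
 [ 0.6407 -0.2177  0.1213]
 [ 0.6164 -0.2212  0.1213]
 [ 0.6111 -0.1768  0.1213]]
dir -83.2140890458278 nose mid [ 0.62851714 -0.21942395  0.1213    ] hole [ 0.62632506 -0.19619301  0.1213    ]
fin [ 0.6213 -0.1528] z 0.1533 edges mm [18.7  8.8 18.9  8.8] ang [6.8 6.5 6.8 5.6]
[[ 0.6245 -0.143   0.1533]
 [ 0.6267 -0.1616  0.1533]
 [ 0.618  -0.1626  0.1533]
 [ 0.6158 -0.1439  0.1533]]
```

>>> carry_out --moves '[[[0.008,0,-0.2],[0,0,0],1],[[0,0,-0.3],[0,0,0],1],[[0,0,-0.3],[0,0,0],1],[[0,0,-0.2],[0,0,0],1],[[0,0,-0.1],[0,0,0],1]]'

```text
t: 30.33
position: [0.6175, -0.1519, 0.0162]
orientation: [-0.001, 0.998, 0.058, -0.002]
force: [-0.0, 0.5, 1.0]
finger_gap: 0.0192
finger_force: 39.7
```

>>> carry_out --moves '[[[0,0,0],[0,0,0],1],[[0,0,0],[0,0,0],1],[[0,0,0],[0,0,0],1],[[0,0,0],[0,0,0],1],[[0,0,0],[0,0,0],1]]'

```text
t: 30.75
position: [0.6208, -0.1529, 0.0204]
orientation: [0.0, 0.998, 0.058, 0.001]
force: [0.9, 0.9, -0.8]
finger_gap: 0.0188
finger_force: 39.9
```

>>> carry_out --moves '[[[-0.01,0,-0.03],[0,0,0],1],[[0,0,0],[0,0,0],1],[[0.009,-0.078,0],[0,0,0],1],[[0.009,-0.078,0],[0,0,0],1],[[0.009,-0.078,0],[0,0,0],1]]'

```text
t: 31.17
position: [0.6219, -0.1774, 0.0164]
orientation: [0.0, 0.998, 0.058, 0.0]
force: [0.6, -0.2, -0.3]
finger_gap: 0.0189
finger_force: 39.9
```

>>> carry_out --moves '[[[0.009,-0.078,0],[0,0,0],1],[[0.009,-0.078,0],[0,0,0],1],[[0,0,0],[0,0,0],1],[[0,0,0],[0,0,0],1],[[0,0,0],[0,0,0],1]]'

```text
t: 31.58
position: [0.6234, -0.1915, 0.0161]
orientation: [-0.0, 0.998, 0.058, -0.0]
force: [0.6, -0.3, -0.9]
finger_gap: 0.0191
finger_force: 39.9
```

>>> carry_out --moves '[[[0.009,-0.078,0.01],[0,0,0],1],[[0.009,-0.078,0],[0,0,0],1],[[0.009,-0.078,0],[0,0,0],1],[[0,0,0],[0,0,0],1],[[0,0,0],[0,0,0],1]]'

```text
t: 32.0
position: [0.6261, -0.2166, 0.0174]
orientation: [0.0, 0.998, 0.057, 0.0]
force: [0.7, 1.9, 0.0]
finger_gap: 0.0189
finger_force: 39.9
```

>>> carry_out --moves '[[[0,0,-0.015],[0,0,0],1],[[0,0,0],[0,0,0],0.35],[[0,0,0],[0,0,0],0.35],[[0,0,0],[0,0,0],0.35],[[0,0,0.1],[0,0,0],0.35]]'

```text
t: 32.42
position: [0.6247, -0.2141, 0.0242]
orientation: [-0.001, 0.998, 0.058, -0.002]
force: [-0.5, 0.2, -0.1]
finger_gap: 0.0279
finger_force: 0.0
```

>>> carry_out --moves '[[[0,0,0.25],[0,0,0],0.35],[[0,0,0.2],[0,0,0],0.35],[[-0.017,0.15,0],[0,0,0],1],[[-0.017,0.152,0],[0,0,0],1],[[0,0,0],[0,0,0],1]]'

```text
t: 32.83
position: [0.623, -0.1789, 0.0706]
orientation: [-0.002, 0.998, 0.06, -0.0]
force: [0.8, 1.0, -0.4]
finger_gap: 0.0001
finger_force: 0.0
```

>>> carry_out --moves '[[[0,0,0],[0,0,0],1],[[0,0,-0.2],[0,0,0],1],[[0,0,-0.25],[0,0,0],1],[[0,0,-0.1],[0,0,0],1],[[0,0,0],[0,0,0],1]]'

```text
t: 33.25
position: [0.6195, -0.1844, 0.012]
orientation: [-0.001, 0.998, 0.058, -0.003]
force: [-0.1, 0.4, -0.5]
finger_gap: 0.0001
finger_force: 0.0
```

>>> carry_out --moves '[[[0,0,0],[0,0,0],1],[[0.005,-0.05,0],[0,0,0],1],[[0.005,-0.05,0],[0,0,0],1],[[0.005,-0.05,0],[0,0,0],1],[[0,0,0],[0,0,0],1]]'

```text
t: 33.67
position: [0.6249, -0.2026, 0.017]
orientation: [0.001, 0.998, 0.057, 0.001]
force: [0.7, -0.1, 0.3]
finger_gap: -0.0002
finger_force: 0.0
```

>>> carry_out --moves '[[[0.003,-0.03,0],[0,0,0],1],[[0.003,-0.03,0],[0,0,0],1],[[0.002,-0.02,0],[0,0,0],1],[[0,0,0],[0,0,0],1],[[0,0,0],[0,0,0],1]]'

```text
t: 34.08
position: [0.6251, -0.2082, 0.0158]
orientation: [0.0, 0.998, 0.058, 0.0]
force: [0.3, -0.4, -0.2]
finger_gap: 0.0
finger_force: 0.0
```

>>> carry_out --moves '[[[0.002,-0.02,0],[0,0,0],1],[[0.002,-0.02,0],[0,0,0],1],[[0,0,0],[0,0,0],1],[[0,0,0],[0,0,0],1],[[0,0,0],[0,0,0],1]]'

```text
t: 34.5
position: [0.6254, -0.2117, 0.0157]
orientation: [-0.0, 0.998, 0.058, -0.0]
force: [-1.0, 1.3, -0.4]
finger_gap: -0.0002
finger_force: 0.6
```

>>> carry_out --moves '[[[0.002,-0.02,0],[0,0,0],1],[[0.002,-0.02,0],[0,0,0],1],[[0,0,0],[0,0,0],1],[[0,0,0],[0,0,0],1],[[0,0,0],[0,0,0],1]]'

```text
t: 34.92
position: [0.6256, -0.2119, 0.0157]
orientation: [-0.003, 0.998, 0.059, -0.001]
force: [-3.5, 8.4, 4.9]
finger_gap: -0.0003
finger_force: 4.4
```

```bash
python3 - <<'E'
from h import *
from workcell import robot
im,c=wristcam(robot); s=robot.get_state(); print(s["position"].round(4),s["force"].round(1))
cv2.imwrite("pics/w11.png",im[:,:,::-1]); np.savez("w11.npz",K=c[0],E=c[1])
im=robot.capture("side")["pixels"]; cv2.imwrite("pics/s11.png",im[:,:,::-1])
E
```

```text
[ 0.6256 -0.2118  0.0157] [-2.6  7.7  4.8]
```

>>> carry_out --moves '[[[-0.01,0.1,0],[0,0,0],1],[[0,0,0.3],[0,0,0],1],[[0,0,0.4],[0,0,0],1],[[0,0,0.4],[0,0,0],1],[[0,0,0.4],[0,0,0],-0.2]]'

```text
t: 35.43
position: [0.6246, -0.2064, 0.1672]
orientation: [0.001, 0.998, 0.057, -0.0]
force: [1.4, -0.9, 1.7]
finger_gap: 0.0107
finger_force: 0.0
```

>>> carry_out --moves '[[[-0.2,-0.1,0.2],[0,0,0.0261],-0.2],[[-0.33,-0.184,0],[0,0,0.0261],-0.2],[[-0.33,-0.184,0],[0,0,0.0261],-0.2],[[-0.33,-0.184,0],[0,0,0.0261],-0.2],[[-0.33,-0.184,0],[0,0,0.0261],-0.2]]'

```text
t: 35.85
position: [0.4715, -0.2906, 0.1862]
orientation: [0.001, 0.965, 0.262, 0.0]
force: [-0.4, -0.9, 0.7]
finger_gap: 0.0509
finger_force: 0.0
```

>>> carry_out --moves '[[[-0.33,-0.184,0],[0,0,0.0261],-0.2],[[-0.33,-0.184,0],[0,0,0.0261],-0.2],[[-0.33,-0.184,0],[0,0,0.0263],-0.2],[[0,0,0],[0,0,0],-0.2],[[0,0,0],[0,0,0],-0.2]]'

```text
t: 36.27
position: [0.3715, -0.347, 0.1863]
orientation: [0.001, 0.928, 0.373, 0.0]
force: [0.3, 1.1, 0.9]
finger_gap: 0.0512
finger_force: 0.0
```

>>> carry_out --moves '[[[0,0,0],[0,0,0],-0.2],[[0,0,0],[0,0,0],-0.2],[[0,0,0],[0,0,0],-0.2],[[0,0,0],[0,0,0],-0.2],[[0,0,0],[0,0,0],-0.2]]'

```text
t: 36.68
position: [0.3747, -0.3442, 0.1856]
orientation: [-0.0, 0.926, 0.377, -0.0]
force: [-0.3, -0.0, 0.8]
finger_gap: 0.0508
finger_force: 0.0
```

```bash
python3 - <<'E'
from h import *
from workcell import robot
im,c=wristcam(robot); s=robot.get_state(); p=s["position"]; print(s["joints"].round(3),p.round(4),s["orientation"].round(4))
cv2.imwrite("pics/w12.png",im[:,:,::-1]); np.savez("w12.npz",K=c[0],E=c[1])
for lo in (0,165): seg(im,c,(.3515,-.3226),.008,(lo,100,60),"red",(lo+14,255,255),hsv=True,pic="pics/w12s.png")
for t in (200,235): seg(im,c,(.371,-.3426),.04,(t,t,t),"fin",rad=.03)
t=robot.capture("top")["pixels"]; cv2.imwrite("pics/top3.png",t[:,:,::-1])
seg(t,CT,(.4045,-.2112),.008,(95,110,80),"blue",(125,255,255),hsv=True); seg(t,CT,(.3515,-.3226),.008,(0,110,80),"red top",(8,255,255),hsv=True)
seg(t,CT,(.62,-.235),.04,(150,150,150),"green fin",rad=.03)
E
```

```text
[ 0.359  0.286  0.39   1.969 -0.136  0.912  0.02 ] [ 0.3746 -0.3443  0.1856] [-1.000e-04  9.261e-01  3.772e-01 -1.000e-04]
red centre [ 0.3511 -0.3233] size mm [26.2 80.3] ang 44.4 z 0.008
red none
fin centre [ 0.3709 -0.3427] size mm [10.8 19.9] ang 44.4 z 0.04
fin centre [ 0.3704 -0.3431] size mm [ 8.9 19.4] ang 44.4 z 0.04
blue centre [ 0.4047 -0.2097] size mm [82.4 29.6] ang 87.8 z 0.008
red top centre [ 0.3515 -0.3228] size mm [29.5 82.7] ang 44.2 z 0.008
green fin centre [ 0.6299 -0.2347] size mm [12.  20.2] ang 1.5 z 0.04
```

>>> carry_out --moves '[[[-0.039,0.015,-0.3],[0,0,0],-0.2],[[0,0,-0.4],[0,0,0],-0.2],[[0,0,-0.4],[0,0,0],-0.2],[[0,0,-0.4],[0,0,0],-0.2],[[0,0,-0.2],[0,0,0],-0.2]]'

```text
t: 37.2
position: [0.3682, -0.3412, 0.0118]
orientation: [-0.002, 0.926, 0.377, -0.001]
force: [0.1, 0.8, -0.1]
finger_gap: 0.0508
finger_force: 0.0
```

>>> carry_out --moves '[[[0,0,0],[0,0,0],-0.2],[[0,0,0],[0,0,0],-0.2],[[0,0,0],[0,0,0],1],[[0,0,0],[0,0,0],1],[[0,0,0],[0,0,0],1]]' --squeeze 40

```text
t: 37.62
position: [0.3715, -0.3444, 0.0179]
orientation: [0.002, 0.926, 0.377, 0.001]
force: [0.9, -0.5, 2.7]
finger_gap: 0.0188
finger_force: 39.1
```

>>> carry_out --moves '[[[0,0,0],[0,0,0],1],[[0,0,0],[0,0,0],1],[[0,0,0],[0,0,0],1],[[0,0,0],[0,0,0],1],[[0,0,0],[0,0,0],1]]'

```text
t: 38.03
position: [0.3716, -0.3444, 0.0179]
orientation: [0.002, 0.926, 0.377, 0.001]
force: [-1.0, 1.0, 6.7]
finger_gap: 0.0191
finger_force: 39.7
```

>>> carry_out --moves '[[[0,0,0.1],[0,0,0],1],[[0,0,0.3],[0,0,0],1],[[0,0,0.35],[0,0,0],1],[[0,0,0.35],[0,0,0],1],[[0,0,0.05],[0,0,0],1]]'

```text
t: 38.45
position: [0.3728, -0.346, 0.1373]
orientation: [0.004, 0.927, 0.376, 0.003]
force: [1.1, -0.4, -0.4]
finger_gap: 0.019
finger_force: 39.4
```

>>> carry_out --moves '[[[0.097,0.068,0],[0,0,0.0376],1],[[0.097,0.068,0],[0,0,0.0376],1],[[0.097,0.068,0],[0,0,0.0376],1],[[0.097,0.068,0],[0,0,0.0376],1],[[0.097,0.068,0],[0,0,0.0376],1]]'

```text
t: 38.87
position: [0.419, -0.3089, 0.1318]
orientation: [0.001, 0.775, 0.632, 0.0]
force: [-1.0, -0.1, -0.7]
finger_gap: 0.0193
finger_force: 39.4
```

>>> carry_out --moves '[[[0.097,0.068,0],[0,0,0.0376],1],[[0.097,0.068,0],[0,0,0.0376],1],[[0.097,0.068,0],[0,0,0.0376],1],[[0.097,0.068,0],[0,0,0.0376],1],[[0.097,0.068,0],[0,0,0.0376],1]]'

```text
t: 39.28
position: [0.4674, -0.2749, 0.1316]
orientation: [0.0, 0.557, 0.83, -0.0]
force: [0.6, 0.8, -1.3]
finger_gap: 0.0189
finger_force: 39.4
```

>>> carry_out --moves '[[[0.097,0.068,0],[0,0,0.0376],1],[[0.097,0.068,0],[0,0,0.0376],1],[[0.097,0.068,0],[0,0,0.0376],1],[[0.097,0.068,0],[0,0,0.0376],1],[[0.097,0.068,0],[0,0,0.0376],1]]'

```text
t: 39.7
position: [0.5158, -0.241, 0.1316]
orientation: [0.0, 0.292, 0.957, -0.0]
force: [-0.3, 0.5, 0.1]
finger_gap: 0.0189
finger_force: 39.4
```

>>> carry_out --moves '[[[0.097,0.068,0],[0,0,0.0376],1],[[0.097,0.068,0],[0,0,0.0376],1],[[0.097,0.068,0],[0,0,0.0376],1],[[0.097,0.068,0],[0,0,0.0376],1],[[0.097,0.068,0],[0,0,0.0376],1]]'

```text
t: 40.12
position: [0.5642, -0.2072, 0.1316]
orientation: [0.0, 0.001, 1.0, -0.0]
force: [0.3, -0.1, -0.7]
finger_gap: 0.0194
finger_force: 39.4
```

>>> carry_out --moves '[[[0.097,0.068,0],[0,0,0.0376],1],[[0,0,0],[0,0,0],1],[[0,0,0],[0,0,0],1],[[0,0,0],[0,0,0],1],[[0,0,0],[0,0,0],1]]'

```text
t: 40.53
position: [0.5728, -0.2015, 0.1309]
orientation: [-0.0, -0.054, 0.999, -0.0]
force: [0.5, 0.1, -0.5]
finger_gap: 0.0191
finger_force: 39.4
```

```bash
python3 - <<'E'
from h import *
from workcell import robot
im,c=wristcam(robot); s=robot.get_state(); p=s["position"]; print(s["joints"].round(3),p.round(4),s["orientation"].round(4),s["finger_gap"])
cv2.imwrite("pics/w13.png",im[:,:,::-1]); np.savez("w13.npz",K=c[0],E=c[1])
seg(im,c,(.5891,-.3137),.03,(0,120,60),"red roof",(10,255,255),hsv=True)
seg(im,c,(p[0]+.003,p[1]-.028),p[2]-.0099,(0,120,60),"red slider",(10,255,255),hsv=True)
print(proj(c,[.589,-.3135,.03]), plane(CT,un((320,130),[(265,263)])[0],.06), plane(CT,un((320,130),[(257,266)])[0],.03))
cv2.imwrite("pics/w13c.png",cv2.resize(im[50:350,0:400,::-1],(800,600),interpolation=cv2.INTER_CUBIC))
E
```

```text
[ 0.461  0.514 -0.22   1.751  0.14   0.892  1.859] [ 0.5729 -0.2014  0.1309] [-4.000e-04 -5.400e-02  9.985e-01 -3.000e-04] 0.01918522827488635
red roof centre [ 0.6224 -0.2689] size mm [45.1 71.5] ang 6.2 z 0.03
red slider centre [ 0.5753 -0.2295] size mm [28.2 79. ] ang 6.9 z 0.12098558808152408
[190.90212012 201.74818003] [ 0.54146661 -0.11686888  0.06      ] [ 0.54201253 -0.11639246  0.03      ]
```

>>> carry_out --moves '[[[0.038,0,-0.2],[0,0,0],1],[[0,0,-0.3],[0,0,0],1],[[0,0,-0.3],[0,0,0],1],[[0,0,-0.2],[0,0,0],1],[[0,0,-0.1],[0,0,0],1]]'

```text
t: 41.0
position: [0.5747, -0.2004, 0.0178]
orientation: [-0.003, -0.055, 0.999, 0.001]
force: [-1.6, 1.2, 25.5]
finger_gap: 0.0192
finger_force: 43.9
```

>>> carry_out --moves '[[[0,0,0],[0,0,0],1],[[0,0,0],[0,0,0],1],[[0,0,0],[0,0,0],1],[[0,0,0],[0,0,0],1],[[0,0,0],[0,0,0],1]]'

```text
t: 41.42
position: [0.5783, -0.2008, 0.0219]
orientation: [0.001, -0.055, 0.998, -0.0]
force: [0.6, 0.8, -0.0]
finger_gap: 0.019
finger_force: 40.2
```

>>> carry_out --moves '[[[-0.017,0,-0.02],[0,0,0],1],[[0,0,0],[0,0,0],1],[[0.009,-0.075,0],[0,0,0],1],[[0.009,-0.075,0],[0,0,0],1],[[0,0,0],[0,0,0],1]]'

```text
t: 41.83
position: [0.5776, -0.2186, 0.0189]
orientation: [0.0, -0.054, 0.999, -0.001]
force: [0.1, -0.7, -0.2]
finger_gap: 0.0191
finger_force: 40.2
```

>>> carry_out --moves '[[[0.009,-0.075,0],[0,0,0],1],[[0.009,-0.075,0],[0,0,0],1],[[0,0,0],[0,0,0],1],[[0,0,0],[0,0,0],1],[[0,0,0],[0,0,0],1]]'

```text
t: 42.25
position: [0.5792, -0.2307, 0.0187]
orientation: [-0.0, -0.055, 0.998, 0.0]
force: [-2.5, -0.1, -0.4]
finger_gap: 0.019
finger_force: 40.2
```

>>> carry_out --moves '[[[0.009,-0.075,0],[0,0,0],1],[[0.009,-0.075,0],[0,0,0],1],[[0,0,0],[0,0,0],1],[[0,0,0],[0,0,0],1],[[0,0,0],[0,0,0],1]]'

```text
t: 42.67
position: [0.5811, -0.2462, 0.0188]
orientation: [-0.0, -0.055, 0.998, -0.0]
force: [-1.9, -1.1, -0.5]
finger_gap: 0.0189
finger_force: 40.2
```

>>> carry_out --moves '[[[0,0,-0.01],[0,0,0],1],[[0,0,0],[0,0,0],0.35],[[0,0,0],[0,0,0],0.35],[[0,0,0],[0,0,0],0.35],[[0,0,0.1],[0,0,0],0.35]]'

```text
t: 43.08
position: [0.5802, -0.2444, 0.0265]
orientation: [-0.001, -0.056, 0.998, 0.001]
force: [-0.8, 0.1, -1.1]
finger_gap: 0.0277
finger_force: 0.0
```

>>> carry_out --moves '[[[0,0,0.25],[0,0,0],0.35],[[0,0,0.2],[0,0,0],0.35],[[-0.017,0.15,0],[0,0,0],1],[[-0.017,0.152,0],[0,0,0],1],[[0,0,0],[0,0,0],1]]'

```text
t: 43.5
position: [0.5778, -0.2096, 0.0729]
orientation: [-0.0, -0.058, 0.998, 0.002]
force: [-0.0, 1.5, 0.5]
finger_gap: -0.0002
finger_force: 0.0
```

>>> carry_out --moves '[[[0,0,0],[0,0,0],1],[[0,0,-0.2],[0,0,0],1],[[0,0,-0.25],[0,0,0],1],[[0,0,-0.1],[0,0,0],1],[[0,0,0],[0,0,0],1]]'

```text
t: 43.92
position: [0.5745, -0.2146, 0.0141]
orientation: [-0.003, -0.055, 0.998, 0.001]
force: [-0.8, 0.1, 0.2]
finger_gap: -0.0
finger_force: 0.0
```

>>> carry_out --moves '[[[0,0,0],[0,0,0],1],[[0.005,-0.05,0],[0,0,0],1],[[0.005,-0.05,0],[0,0,0],1],[[0.005,-0.05,0],[0,0,0],1],[[0,0,0],[0,0,0],1]]'

```text
t: 44.33
position: [0.58, -0.2329, 0.0189]
orientation: [0.001, -0.055, 0.999, -0.001]
force: [-0.2, -0.8, -0.4]
finger_gap: -0.0
finger_force: 0.0
```

>>> carry_out --moves '[[[0.003,-0.03,0],[0,0,0],1],[[0.003,-0.03,0],[0,0,0],1],[[0.002,-0.02,0],[0,0,0],1],[[0,0,0],[0,0,0],1],[[0,0,0],[0,0,0],1]]'

```text
t: 44.75
position: [0.5801, -0.2385, 0.0178]
orientation: [-0.0, -0.055, 0.998, -0.0]
force: [-0.4, 0.2, -0.0]
finger_gap: 0.0001
finger_force: 0.0
```

>>> carry_out --moves '[[[0.002,-0.02,0],[0,0,0],1],[[0.002,-0.02,0],[0,0,0],1],[[0,0,0],[0,0,0],1],[[0,0,0],[0,0,0],1],[[0,0,0],[0,0,0],1]]'

```text
t: 45.17
position: [0.5806, -0.2423, 0.0178]
orientation: [-0.0, -0.056, 0.998, -0.0]
force: [0.4, 0.1, -1.0]
finger_gap: -0.0002
finger_force: 0.0
```

>>> carry_out --moves '[[[0.002,-0.02,0],[0,0,0],1],[[0.002,-0.02,0],[0,0,0],1],[[0,0,0],[0,0,0],1],[[0,0,0],[0,0,0],1],[[0,0,0],[0,0,0],1]]'

```text
t: 45.58
position: [0.5807, -0.2429, 0.0177]
orientation: [-0.001, -0.057, 0.998, 0.002]
force: [-1.5, 7.3, 4.7]
finger_gap: -0.0002
finger_force: 3.4
```

>>> carry_out --moves '[[[-0.01,0.1,0],[0,0,0],1],[[0,0,0.3],[0,0,0],1],[[0,0,0.4],[0,0,0],1],[[0,0,0.4],[0,0,0],1],[[0,0,0.4],[0,0,0],-0.2]]'

```text
t: 46.0
position: [0.5795, -0.2359, 0.1691]
orientation: [-0.0, -0.056, 0.998, -0.0]
force: [0.6, -0.1, 0.0]
finger_gap: 0.0108
finger_force: 0.0
```

>>> carry_out --moves '[[[-0.2,-0.02,0.2],[0,0,-0.008],-0.2],[[-0.3,-0.02,0],[0,0,-0.008],-0.2],[[-0.35,0,0],[0,0,-0.008],-0.2],[[-0.35,0,0],[0,0,-0.008],-0.2],[[-0.35,0,0],[0,0,-0.008],-0.2]]'

```text
t: 46.42
position: [0.4234, -0.2402, 0.188]
orientation: [0.0, 0.008, 1.0, -0.0]
force: [0.4, -0.1, 0.3]
finger_gap: 0.0515
finger_force: 0.0
```

>>> carry_out --moves '[[[-0.18,0,0],[0,0,-0.007],-0.2],[[0,0,0],[0,0,0],-0.2],[[0,0,0],[0,0,0],-0.2],[[0,0,0],[0,0,0],-0.2],[[0,0,0],[0,0,0],-0.2]]'

```text
t: 46.83
position: [0.4084, -0.2402, 0.1881]
orientation: [0.001, 0.018, 1.0, -0.0]
force: [0.7, 0.2, -0.2]
finger_gap: 0.0513
finger_force: 0.0
```

```bash
python3 - <<'E'
from h import *
from workcell import robot
im,c=wristcam(robot); s=robot.get_state(); p=s["position"]; print(s["joints"].round(3),p.round(4),s["orientation"].round(4))
cv2.imwrite("pics/w14.png",im[:,:,::-1]); np.savez("w14.npz",K=c[0],E=c[1])
seg(im,c,(.4045,-.2112),.008,(95,110,80),"blue",(125,255,255),hsv=True)
for t in (200,235): seg(im,c,(.4034,-.238),.04,(t,t,t),"fin",rad=.03)
t=robot.capture("top")["pixels"]; cv2.imwrite("pics/top4.png",t[:,:,::-1])
seg(t,CT,(.4045,-.2112),.008,(95,110,80),"blue top",(125,255,255),hsv=True)
for q in ((.62,-.235),(.583,-.266)): seg(t,CT,q,.04,(150,150,150),"fins",rad=.025)
E
```

```text
[ 0.657  0.217 -0.204  2.03   0.055  0.899  1.958] [ 0.4083 -0.2401  0.1879] [ 4.000e-04  1.750e-02  9.998e-01 -0.000e+00]
blue centre [ 0.4308 -0.2219] size mm [21.7 79.8] ang 9.3 z 0.008
fin centre [ 0.4392 -0.2477] size mm [11.9 21.1] ang 9.3 z 0.04
fin centre [ 0.4394 -0.2476] size mm [10.2 20.2] ang 7.3 z 0.04
blue top centre [ 0.4364 -0.2194] size mm [29.7 83.3] ang 9.9 z 0.008
fins centre [ 0.6299 -0.2347] size mm [12.  20.2] ang 1.5 z 0.04
fins centre [ 0.5847 -0.2663] size mm [10.6 19.5] ang 1.5 z 0.04
```

The blue slider has been knocked: its fin is now near (0.439,-0.248). I'll recentre over it and measure again.

>>> carry_out --moves '[[[0.1,-0.02,0],[0,0,0.02],-0.2],[[0.14,-0.03,0],[0,0,0.02],-0.2],[[0.09,-0.02,0],[0,0,0.018],-0.2],[[0,0,0],[0,0,0],-0.2],[[0,0,0],[0,0,0],-0.2]]'

```text
t: 47.35
position: [0.4403, -0.2469, 0.1873]
orientation: [-0.0, -0.072, 0.997, 0.0]
force: [-0.0, -0.2, -0.7]
finger_gap: 0.0513
finger_force: 0.0
```

>>> carry_out --moves '[[[0,0,0],[0,0,0],-0.2],[[0,0,0],[0,0,0],-0.2],[[0,0,0],[0,0,0],-0.2],[[0,0,0],[0,0,0],-0.2],[[0,0,0],[0,0,0],-0.2]]'

```text
t: 47.77
position: [0.4397, -0.2473, 0.1879]
orientation: [0.0, -0.073, 0.997, -0.0]
force: [0.2, -0.5, -0.2]
finger_gap: 0.0512
finger_force: 0.0
```

```bash
python3 - <<'E'
from h import *
from workcell import robot
im,c=wristcam(robot); s=robot.get_state(); p=s["position"]; print(s["joints"].round(3),p.round(4),s["orientation"].round(4))
cv2.imwrite("pics/w15.png",im[:,:,::-1]); np.savez("w15.npz",K=c[0],E=c[1])
for S in (80,110,140): seg(im,c,(.4355,-.22),.008,(95,S,60),"blue",(130,255,255),hsv=True,pic="pics/w15s.png")
for t in (200,235): seg(im,c,(.4393,-.2477),.04,(t,t,t),"fin",rad=.03)
E
```

```text
[ 0.658  0.272 -0.231  1.959  0.078  0.918  2.104] [ 0.4398 -0.2473  0.1879] [ 0.000e+00 -7.260e-02  9.974e-01 -1.000e-04]
blue centre [ 0.4226 -0.2252] size mm [16.5 81.3] ang 20.6 z 0.008
blue centre [ 0.4413 -0.227 ] size mm [17.1 17.9] ang 8.9 z 0.008
blue centre [ 0.4415 -0.227 ] size mm [15.7 16.8] ang 8.3 z 0.008
fin centre [ 0.4393 -0.2483] size mm [10.8 20. ] ang 9.4 z 0.04
fin centre [ 0.4395 -0.2482] size mm [ 8.9 19.4] ang 8.3 z 0.04
```

View pics/w15.png

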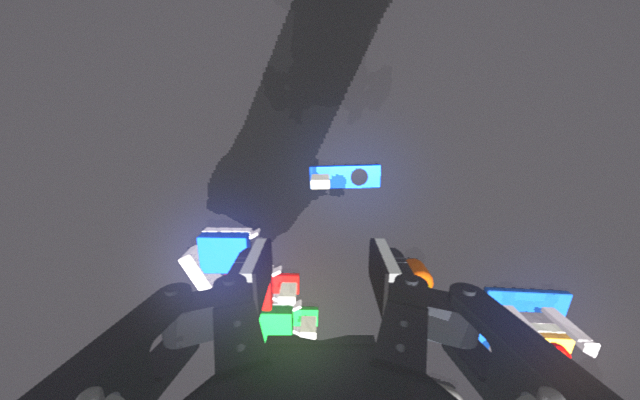

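The slider lies at (309,167)–(381,188), turned about 1.5° further than the tool; its fin is at (320,182), nose to the right.

>>> carry_out --moves '[[[-0.006,-0.01,-0.3],[0,0,0.0067],-0.2],[[0,0,-0.4],[0,0,0],-0.2],[[0,0,-0.4],[0,0,0],-0.2],[[0,0,-0.4],[0,0,0],-0.2],[[0,0,-0.2],[0,0,0],-0.2]]'

```text
t: 48.23
position: [0.4368, -0.247, 0.014]
orientation: [-0.002, -0.083, 0.997, 0.001]
force: [-0.5, -0.2, 0.4]
finger_gap: 0.0511
finger_force: 0.0
```

>>> carry_out --moves '[[[0,0,0],[0,0,0],-0.2],[[0,0,0],[0,0,0],-0.2],[[0,0,0],[0,0,0],1],[[0,0,0],[0,0,0],1],[[0,0,0],[0,0,0],1]]' --squeeze 40

```text
t: 48.65
position: [0.4411, -0.2492, 0.02]
orientation: [0.002, -0.083, 0.997, -0.001]
force: [1.0, -0.4, 1.9]
finger_gap: 0.0193
finger_force: 39.2
```

>>> carry_out --moves '[[[0,0,0],[0,0,0],1],[[0,0,0],[0,0,0],1],[[0,0,0],[0,0,0],1],[[0,0,0],[0,0,0],1],[[0,0,0],[0,0,0],1]]'

```text
t: 49.07
position: [0.4411, -0.2493, 0.0199]
orientation: [0.002, -0.083, 0.997, -0.001]
force: [0.3, 0.0, 7.1]
finger_gap: 0.019
finger_force: 39.8
```

>>> carry_out --moves '[[[0,0,0.1],[0,0,0],1],[[0,0,0.3],[0,0,0],1],[[0,0,0.35],[0,0,0],1],[[0.03,0,0.35],[0,0,-0.0377],1],[[0.032,0.005,0.05],[0,0,-0.0377],1]]'

```text
t: 49.48
position: [0.449, -0.2496, 0.1397]
orientation: [0.005, 0.038, 0.999, -0.002]
force: [0.9, -1.2, -0.3]
finger_gap: 0.0187
finger_force: 39.4
```

>>> carry_out --moves '[[[0.032,0.006,0],[0,0,-0.0377],1],[[0.032,0.006,0],[0,0,-0.0377],1],[[0.032,0.006,0],[0,0,-0.0377],1],[[0.032,0.006,0],[0,0,-0.0377],1],[[0.032,0.006,0],[0,0,-0.0377],1]]'

```text
t: 49.9
position: [0.4617, -0.2447, 0.1341]
orientation: [0.001, 0.328, 0.945, 0.0]
force: [-0.6, 0.1, -0.3]
finger_gap: 0.019
finger_force: 39.4
```

>>> carry_out --moves '[[[0.032,0.006,0],[0,0,-0.0377],1],[[0.032,0.006,0],[0,0,-0.0377],1],[[0.032,0.006,0],[0,0,-0.0377],1],[[0.032,0.006,0],[0,0,-0.0377],1],[[0.032,0.006,0],[0,0,-0.0377],1]]'

```text
t: 50.32
position: [0.4777, -0.2415, 0.134]
orientation: [0.0, 0.589, 0.808, 0.0]
force: [-0.4, 0.5, -1.5]
finger_gap: 0.0186
finger_force: 39.4
```

>>> carry_out --moves '[[[0.032,0.006,0],[0,0,-0.0377],1],[[0.032,0.006,0],[0,0,-0.0377],1],[[0.032,0.006,0],[0,0,-0.0377],1],[[0.032,0.006,0],[0,0,-0.0377],1],[[0.032,0.006,0],[0,0,-0.0377],1]]'

```text
t: 50.73
position: [0.4937, -0.2384, 0.134]
orientation: [0.0, 0.799, 0.601, 0.001]
force: [0.4, -0.3, -0.2]
finger_gap: 0.019
finger_force: 39.4
```

>>> carry_out --moves '[[[0.032,0.006,0],[0,0,-0.0377],1],[[0.032,0.006,0],[0,0,-0.0377],1],[[0.032,0.006,0],[0,0,-0.0377],1],[[0.032,0.006,0],[0,0,-0.0377],1],[[0.032,0.006,0],[0,0,-0.0377],1]]'

```text
t: 51.15
position: [0.5098, -0.2353, 0.134]
orientation: [-0.0, 0.94, 0.342, 0.001]
force: [1.2, -0.2, -1.0]
finger_gap: 0.019
finger_force: 39.4
```

>>> carry_out --moves '[[[0.032,0.006,0],[0,0,-0.0377],1],[[0.032,0.006,0],[0,0,-0.0377],1],[[0.032,0.006,0],[0,0,-0.0377],1],[[0.032,0.006,0],[0,0,-0.0377],1],[[0.032,0.006,0],[0,0,-0.0366],1]]'

```text
t: 51.57
position: [0.5258, -0.2321, 0.1339]
orientation: [-0.001, 0.999, 0.054, 0.001]
force: [0.0, -0.1, -1.1]
finger_gap: 0.0189
finger_force: 39.4
```

>>> carry_out --moves '[[[0,0,0],[0,0,0],1],[[0,0,0],[0,0,0],1],[[0,0,0],[0,0,0],1],[[0,0,0],[0,0,0],1],[[0,0,0],[0,0,0],1]]'

```text
t: 51.98
position: [0.5253, -0.2328, 0.133]
orientation: [-0.0, 0.998, 0.057, 0.0]
force: [-0.5, -0.7, 0.3]
finger_gap: 0.0192
finger_force: 39.4
```

```bash
python3 - <<'E'
from h import *
from workcell import robot
im,c=wristcam(robot); s=robot.get_state(); p=s["position"]; print(s["joints"].round(3),p.round(4),s["orientation"].round(4),s["finger_gap"])
cv2.imwrite("pics/w16.png",im[:,:,::-1]); np.savez("w16.npz",K=c[0],E=c[1])
seg(im,c,(.543,-.3446),.03,(95,110,60),"blue roof",(130,255,255),hsv=True,rad=.03)
for z in (.008,.012,.016): seg(im,c,(p[0]+.003,p[1]-.028),p[2]-.0199+z,(95,110,60),f"slider z+{z}",(130,255,255),hsv=True,rad=.04)
E
```

```text
[ 0.019  0.483  0.451  1.853 -0.269  0.867 -0.855] [ 0.5253 -0.2328  0.1329] [-1.000e-04  9.984e-01  5.730e-02  1.000e-04] 0.018584729539423177
blue roof centre [ 0.5194 -0.3225] size mm [ 87.  107.2] ang 6.6 z 0.03
slider z+0.008 centre [ 0.546  -0.2636] size mm [54.6 89.3] ang 6.6 z 0.12103818335574607
slider z+0.012 centre [ 0.5474 -0.2629] size mm [53.2 87.5] ang 6.6 z 0.12503818335574607
slider z+0.016 centre [ 0.5487 -0.2621] size mm [51.8 85.7] ang 6.6 z 0.12903818335574607
```

```bash
python3 - <<'E'
from h import *
d=np.load("w16.npz"); c=(d["K"],d["E"]); im=cv2.imread("pics/w16.png"); h=cv2.cvtColor(im,cv2.COLOR_BGR2HSV)
a=np.radians(-83.45); D=np.array([np.cos(a),np.sin(a)]); L=np.array([-D[1],D[0]]) # L ~ +x
p=np.array([.5253,-.2328])
for s in (.035,.06):
    for z in (.1209,):
        print("s",s,[(w,*(int(v) for v in h[int(round(q[1])),int(round(q[0]))])) for w in range(-22,24,2) for q in [proj(c,[*(p+D*s+L*w/1e3),z])]])
E
```

```text
s 0.035 [(-22, 109, 58, 48), (-20, 110, 70, 55), (-18, 117, 36, 77), (-16, 126, 31, 83), (-14, 123, 28, 81), (-12, 120, 39, 79), (-10, 111, 141, 128), (-8, 110, 191, 192), (-6, 110, 192, 216), (-4, 110, 192, 220), (-2, 110, 184, 165), (0, 116, 132, 79), (2, 115, 107, 62), (4, 113, 145, 93), (6, 111, 183, 180), (8, 110, 187, 224), (10, 110, 189, 220), (12, 110, 190, 219), (14, 110, 188, 220), (16, 113, 155, 127), (18, 119, 80, 80), (20, 133, 54, 66), (22, 136, 53, 62)]
s 0.06 [(-22, 113, 66, 66), (-20, 120, 32, 79), (-18, 120, 31, 81), (-16, 114, 46, 84), (-14, 120, 36, 86), (-12, 118, 47, 82), (-10, 110, 158, 136), (-8, 110, 194, 219), (-6, 110, 204, 214), (-4, 110, 200, 219), (-2, 110, 193, 219), (0, 110, 192, 220), (2, 110, 188, 222), (4, 110, 195, 220), (6, 110, 192, 220), (8, 111, 188, 221), (10, 111, 183, 222), (12, 111, 182, 223), (14, 111, 184, 215), (16, 114, 162, 129), (18, 111, 180, 203), (20, 111, 179, 222), (22, 112, 174, 223)]
```

>>> carry_out --moves '[[[0.029,0,-0.2],[0,0,0],1],[[0,0,-0.3],[0,0,0],1],[[0,0,-0.3],[0,0,0],1],[[0,0,-0.15],[0,0,0],1],[[0,0,-0.08],[0,0,0],1]]'

```text
t: 52.45
position: [0.5265, -0.232, 0.0272]
orientation: [-0.001, 0.998, 0.057, -0.002]
force: [-0.6, -0.9, -0.9]
finger_gap: 0.0193
finger_force: 39.3
```

>>> carry_out --moves '[[[0,0,-0.04],[0,0,0],1],[[0,0,-0.04],[0,0,0],1],[[0,0,0],[0,0,0],1],[[0,0,0],[0,0,0],1],[[0,0,0],[0,0,0],1]]'

```text
t: 52.87
position: [0.5293, -0.2331, 0.0229]
orientation: [0.0, 0.998, 0.057, 0.001]
force: [-0.7, 0.5, -0.6]
finger_gap: 0.0191
finger_force: 39.3
```

>>> carry_out --moves '[[[-0.011,0,-0.015],[0,0,0],1],[[0,0,0],[0,0,0],1],[[0.009,-0.075,0],[0,0,0],1],[[0.009,-0.075,0],[0,0,0],1],[[0,0,0],[0,0,0],1]]'

```text
t: 53.28
position: [0.5293, -0.2507, 0.0208]
orientation: [0.001, 0.998, 0.056, 0.001]
force: [0.5, -1.0, -0.4]
finger_gap: 0.0186
finger_force: 39.3
```

>>> carry_out --moves '[[[0.009,-0.075,0],[0,0,0],1],[[0.009,-0.075,0],[0,0,0],1],[[0,0,0],[0,0,0],1],[[0,0,0],[0,0,0],1],[[0,0,0],[0,0,0],1]]'

```text
t: 53.7
position: [0.5308, -0.2627, 0.0202]
orientation: [-0.0, 0.998, 0.057, -0.0]
force: [-0.9, 0.1, -1.0]
finger_gap: 0.019
finger_force: 39.3
```

>>> carry_out --moves '[[[0.009,-0.075,0.005],[0,0,0],1],[[0.009,-0.075,0],[0,0,0],1],[[0,0,0],[0,0,0],1],[[0,0,0],[0,0,0],1],[[0,0,0],[0,0,0],1]]'

```text
t: 54.12
position: [0.5326, -0.2778, 0.0207]
orientation: [-0.0, 0.998, 0.057, -0.0]
force: [0.6, 0.2, 0.0]
finger_gap: 0.0187
finger_force: 39.4
```

>>> carry_out --moves '[[[0,0,-0.01],[0,0,0],1],[[0,0,0],[0,0,0],0.35],[[0,0,0],[0,0,0],0.35],[[0,0,0],[0,0,0],0.35],[[0,0,0.1],[0,0,0],0.35]]'

```text
t: 54.53
position: [0.5313, -0.2768, 0.0284]
orientation: [-0.001, 0.998, 0.057, -0.002]
force: [0.2, -0.3, -0.8]
finger_gap: 0.0279
finger_force: 0.0
```

>>> carry_out --moves '[[[0,0,0.25],[0,0,0],0.35],[[0,0,0.2],[0,0,0],0.35],[[-0.017,0.15,0],[0,0,0],1],[[-0.017,0.152,0],[0,0,0],1],[[0,0,0],[0,0,0],1]]'

```text
t: 54.95
position: [0.5296, -0.2432, 0.0751]
orientation: [-0.002, 0.998, 0.059, 0.0]
force: [-0.1, 1.4, 0.5]
finger_gap: -0.0003
finger_force: 0.0
```

>>> carry_out --moves '[[[0,0,0],[0,0,0],1],[[0,0,-0.2],[0,0,0],1],[[0,0,-0.25],[0,0,0],1],[[0,0,-0.1],[0,0,0],1],[[0,0,0],[0,0,0],1]]'

```text
t: 55.37
position: [0.5268, -0.2472, 0.0171]
orientation: [-0.001, 0.998, 0.057, -0.003]
force: [-1.0, 0.4, -0.6]
finger_gap: -0.0005
finger_force: 0.0
```

>>> carry_out --moves '[[[0,0,0],[0,0,0],1],[[0.005,-0.05,0],[0,0,0],1],[[0.005,-0.05,0],[0,0,0],1],[[0.005,-0.05,0],[0,0,0],1],[[0,0,0],[0,0,0],1]]'

```text
t: 55.78
position: [0.5314, -0.265, 0.021]
orientation: [0.001, 0.998, 0.056, 0.001]
force: [-0.2, -0.7, -0.7]
finger_gap: -0.0002
finger_force: 0.0
```

>>> carry_out --moves '[[[0.003,-0.03,0],[0,0,0],1],[[0.003,-0.03,0],[0,0,0],1],[[0.002,-0.02,0],[0,0,0],1],[[0,0,0],[0,0,0],1],[[0,0,0],[0,0,0],1]]'

```text
t: 56.2
position: [0.5316, -0.2708, 0.0198]
orientation: [0.0, 0.998, 0.057, 0.0]
force: [-0.7, 0.4, -0.3]
finger_gap: -0.0001
finger_force: 0.0
```

>>> carry_out --moves '[[[0.002,-0.02,0],[0,0,0],1],[[0.002,-0.02,0],[0,0,0],1],[[0,0,0],[0,0,0],1],[[0,0,0],[0,0,0],1],[[0,0,0],[0,0,0],1]]'

```text
t: 56.62
position: [0.5319, -0.2743, 0.0197]
orientation: [-0.0, 0.998, 0.057, -0.0]
force: [-0.0, 1.5, -0.1]
finger_gap: 0.0
finger_force: 0.6
```

>>> carry_out --moves '[[[0.002,-0.02,0],[0,0,0],1],[[0.002,-0.02,0],[0,0,0],1],[[0,0,0],[0,0,0],1],[[0,0,0],[0,0,0],1],[[0,0,0],[0,0,0],1]]'

```text
t: 57.03
position: [0.532, -0.2745, 0.0196]
orientation: [-0.003, 0.998, 0.058, -0.001]
force: [-2.5, 8.5, 6.2]
finger_gap: -0.0
finger_force: 4.8
```

>>> carry_out --moves '[[[0,0,0],[0,0,0],1],[[-0.01,0.15,0],[0,0,0],1],[[0,0,0.3],[0,0,0],1],[[0,0,0.4],[0,0,0],1],[[0,0,0.4],[0,0,0],1]]'

```text
t: 57.45
position: [0.5305, -0.2628, 0.1299]
orientation: [-0.0, 0.998, 0.057, -0.001]
force: [1.0, -0.1, 0.2]
finger_gap: 0.0001
finger_force: 0.0
```

>>> carry_out --moves '[[[-0.3,0,0.3],[0,0,0],1],[[-0.35,0,0],[0,0,0],1],[[-0.35,0,0],[0,0,0],1],[[0,0,0],[0,0,0],1],[[0,0,0],[0,0,0],1]]'

```text
t: 57.87
position: [0.4302, -0.2637, 0.1596]
orientation: [-0.0, 0.998, 0.056, 0.0]
force: [1.3, 0.9, -0.1]
finger_gap: -0.0
finger_force: 0.0
```

```bash
python3 - <<'E'
from h import *
from workcell import robot
t=robot.capture("top")["pixels"]; cv2.imwrite("pics/top5.png",t[:,:,::-1]); s=robot.capture("side")["pixels"]; cv2.imwrite("pics/s5.png",s[:,:,::-1])
for q in ((.62,-.235),(.583,-.266),(.5375,-.297)): seg(t,CT,q,.04,(150,150,150),"fins",rad=.025)
rz=lambda i,x,y,w,h,W,H: cv2.resize(i[y:y+h,x:x+w],(W,H),interpolation=cv2.INTER_CUBIC)
a=rz(t,170,135,320,100,800,250); b=rz(s,280,110,171,150,400,350); e=rz(s,300,245,171,150,400,350)
cv2.imwrite("pics/final.png",np.vstack([a,np.hstack([b,e])])[:,:,::-1])
E
```

```text
fins centre [ 0.6299 -0.2347] size mm [12.  20.2] ang 1.5 z 0.04
fins centre [ 0.5847 -0.2663] size mm [10.6 19.5] ang 1.5 z 0.04
fins centre [ 0.5375 -0.2977] size mm [11.2 20. ] ang 1.4 z 0.04
```

View pics/final.png

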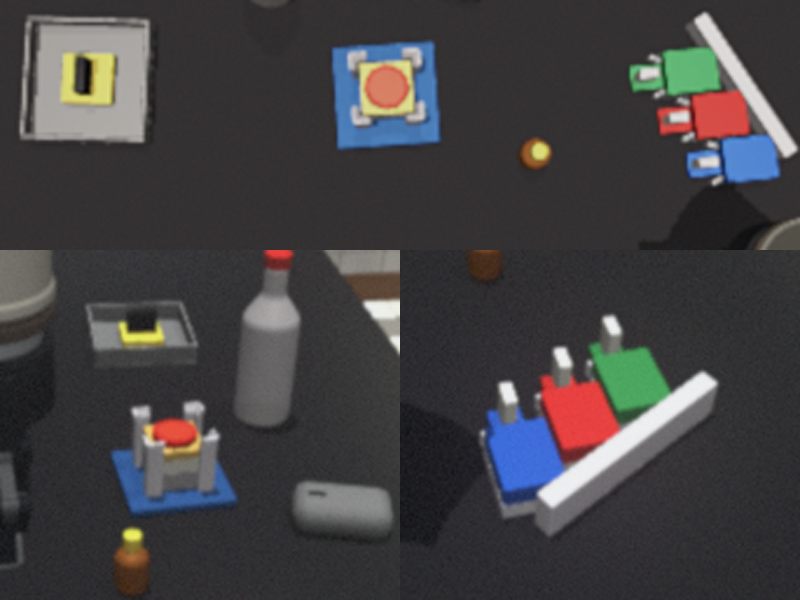

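The picture shows the cover flat in the tray (88,77), the stack in the nest (387,88) with the red side up, and all three fins just outside their bays. Before handing in, I'll check for a second spacer that the arm may have hidden at the start.

```bash
python3 - <<'E'
from h import *
for n in ("top5","top1"):
    t=cv2.imread(f"pics/{n}.png"); m=cv2.inRange(t,(140,)*3,(255,)*3); m[:60]=0
    _,_,st,ce=cv2.connectedComponentsWithStats(m)
    print(n,[(ce[i].round().tolist(),int(st[i,4]),plane(CT,ce[i],.014)[:2].round(2).tolist()) for i in range(1,len(st)) if st[i,4]>25])
E
```

```text
top5 [([610.0, 60.0], 125, [0.94, -0.75]), ([356.0, 115.0], 426, [0.76, -0.04]), ([273.0, 116.0], 274, [0.75, 0.19]), ([23.0, 162.0], 3484, [0.61, 0.85]), ([468.0, 169.0], 441, [0.62, -0.35]), ([206.0, 168.0], 1457, [0.61, 0.36]), ([312.0, 158.0], 37, [0.64, 0.08]), ([335.0, 157.0], 44, [0.65, 0.01]), ([429.0, 164.0], 36, [0.63, -0.24]), ([314.0, 179.0], 72, [0.59, 0.07]), ([337.0, 179.0], 35, [0.59, 0.01]), ([442.0, 181.0], 34, [0.59, -0.27]), ([453.0, 199.0], 36, [0.54, -0.31]), ([541.0, 314.0], 10975, [0.24, -0.54]), ([9.0, 285.0], 1914, [0.29, 0.85]), ([335.0, 359.0], 47, [0.12, 0.0]), ([333.0, 379.0], 1306, [0.07, 0.01])]
top1 [([610.0, 60.0], 125, [0.94, -0.75]), ([356.0, 115.0], 426, [0.76, -0.04]), ([273.0, 116.0], 273, [0.75, 0.19]), ([23.0, 162.0], 3483, [0.61, 0.85]), ([468.0, 169.0], 441, [0.62, -0.35]), ([206.0, 168.0], 1458, [0.61, 0.36]), ([312.0, 158.0], 37, [0.64, 0.08]), ([335.0, 157.0], 44, [0.65, 0.01]), ([325.0, 173.0], 320, [0.6, 0.04]), ([9.0, 285.0], 1914, [0.29, 0.85]), ([367.0, 235.0], 36, [0.44, -0.08]), ([172.0, 329.0], 10535, [0.19, 0.43]), ([430.0, 250.0], 39, [0.4, -0.24]), ([246.0, 265.0], 102, [0.35, 0.24]), ([471.0, 264.0], 33, [0.37, -0.35]), ([334.0, 359.0], 45, [0.12, 0.0]), ([333.0, 379.0], 1343, [0.07, 0.01])]
```

No other spacer shows anywhere (the large blobs are the paper sheets and the arm itself), so I'm handing in.

```bash
python3 -c "
from workcell import robot
print(robot.job_done())"
```

```text
the job is handed in; nothing more can be done
None
```

The job is handed in at about 58 s: the dust cover lies flat in the tray, the lens body, the one spacer present and the red filter disc are stacked in the nest, and the green, red and blue sliders are home in their bays; the bottles and mouse were not touched, and no verdict came back.

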